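# Rebuild the spring pack of a tube-capping press

### The job

Rebuild the spring pack of the tube-capping press: pull the cabinet drawer fully open, take out every cone washer in it and stack them all on the arbor of the press carriage with their faces alternating, the bottom one lying hollow side down, the next hollow side up and so on (as they lie in the drawer there are enough of each, so none has to be turned over), then set the tube nest on top of the stack with its flange down. With the pack complete, pull up the index knob, slide the carriage one notch so that the arbor stands under the ram, and let the knob drop fully home; also push the drawer shut again once the washers are out. Leave the tape roll, the specimen jar and the marker where they are.

Things in the scene. Friction and masses are not known exactly. Their poses are not given: they have to be found in the camera images.
- washer1: steel cone washer, 62 mm outside, 30 mm hole, 13 mm high, 120 g; upright rim face 6 mm high. Origin on its axis at mid height. +z points to its small end: +z up = hollow side down, lying on its rim; +z down = hollow side up, lying on the 3 mm wide land round its hole, rim face 7 to 13 mm above what it lies on. Starts in the drawer, hollow side down; may be absent.
- washer2: steel cone washer, 62 mm outside, 30 mm hole, 13 mm high, 120 g; upright rim face 6 mm high. Origin on its axis at mid height. +z points to its small end: +z up = hollow side down, lying on its rim; +z down = hollow side up, lying on the 3 mm wide land round its hole, rim face 7 to 13 mm above what it lies on. Starts in the drawer, hollow side down; may be absent.
- washer3: steel cone washer, 62 mm outside, 30 mm hole, 13 mm high, 120 g; upright rim face 6 mm high. Origin on its axis at mid height. +z points to its small end: +z up = hollow side down, lying on its rim; +z down = hollow side up, lying on the 3 mm wide land round its hole, rim face 7 to 13 mm above what it lies on. Starts in the drawer, hollow side down; may be absent.
- washer4: steel cone washer, 62 mm outside, 30 mm hole, 13 mm high, 120 g; upright rim face 6 mm high. Origin on its axis at mid height. +z points to its small end: +z up = hollow side down, lying on its rim; +z down = hollow side up, lying on the 3 mm wide land round its hole, rim face 7 to 13 mm above what it lies on. Starts in the drawer, hollow side up.
- washer5: steel cone washer, 62 mm outside, 30 mm hole, 13 mm high, 120 g; upright rim face 6 mm high. Origin on its axis at mid height. +z points to its small end: +z up = hollow side down, lying on its rim; +z down = hollow side up, lying on the 3 mm wide land round its hole, rim face 7 to 13 mm above what it lies on. Starts in the drawer, hollow side up.
- cabinet_drawer0 (a joint): travel of the cabinet's drawer, m: 0 shut, 0.158 fully open, about 1 N of friction, stays where left. Inside 185 mm deep, 328 mm wide, walls 46 mm high; floor 22 mm above the table. Its 4 or 5 washers lie in any order: three across its front (104 mm apart, 36 mm behind its front wall) and the others 68 mm behind the middle and left (+y) ones.
- cabinet_drawer0_handle (a point): middle of the drawer's bar handle, 52 mm above the table: a level steel bar 11 mm thick and 120 mm long, across the drawer, its axis 35 mm off the drawer's front; front panel and front wall together are 21 mm thick. Axes as the cabinet's; moves with the drawer.
- cabinet: low grey cabinet with one drawer, 230 (x) x 370 (y) x 90 mm high, fixed. Origin at the middle of its underside; -x is its front, towards which the drawer opens; behind the 15 mm thick drawer front its top covers the drawer.
- press: fixed bench press that pushes stoppers into blood tubes: base plate 220 (x) x 485 (y) x 18 mm, white column at its +y end, head reaching back over the ram. Origin on the table below the ram's axis; the carriage slides along its +y towards the column. A 22 mm wide steel index bar, top 46 mm above the table, with two notches runs along its -x side, 85 mm from the middle.
- ram (a point): lower end of the raised ram, fixed 225 mm above the table; the head, from 297 mm up, spans 28 mm either side of the ram's axis in the press's x and from 20 mm short of it in y to the column.
- carriage (a joint): travel of the aluminium carriage along the press's +y, m: 0 in the loading notch (as it starts), 0.14 in the second notch, with the arbor under the ram; end stops at -0.004 and 0.154. About 2 N slides it once the index knob is pulled; with the plunger in a notch it is locked, with 1.5 mm of play either way.
- seat (a point): centre of the top of the 66 mm wide spring seat on the carriage, 58 mm above the table; moves with the carriage, axes as the press's. The arbor rises from it: 25 mm diameter, 78 mm high, its last 12 mm tapered. Stacked with alternating faces each washer adds 13 mm: the n-th washer's origin lies 13 n - 6.5 mm above the seat.
- plunger (a joint): how far the spring index plunger is pulled up, m: 0 home in a notch, 0.016 fully pulled. It is free of the notch at 0.010; the spring pulls back with 5 N at 0 and 8 N when fully pulled. Released between notches it rides on the index bar at 0.010 and snaps in at the next notch.
- knob (a point): middle of the black index knob on the carriage: an upright round knob 36 mm in diameter, its gripping part 22 mm high, centred on this point; below it is a thinner neck, then the bracket 25 mm below this point. 85 mm to -x and 90 mm to -y of the arbor's axis in the press's frame; 95 mm above the table when home. Pull it straight up.
- nest: loose aluminium tube nest, 180 g, 50 mm high: flange 66 mm in diameter and 8 mm high at the bottom, hub 44 mm in diameter above it, a blind bore 30 mm wide and 36 mm deep in the underside that goes over the arbor, a small cup for the tube in its top. Origin at the centre of its underside, +z up. Stands upright on the table in front of the press.
- tape_roll: loose roll of paper tape lying flat, 76 mm outside, 24 mm high; a bystander.
- jar: loose white specimen jar with an orange cap, 56 mm in diameter, 65 mm high; a bystander.
- marker: loose marker pen lying on the table, 130 mm long, 16 mm thick; a bystander.
Things that resemble listed ones, but are neither listed nor needed, are in the scene too. What is shaped like the nest but green is not meant.

How it is judged:
By the outcome, as a careful person would: the job done as asked, in the order asked, and still so for the second after the job is handed in, with the robot touching nothing.
Of washer1, washer2, washer3 only 2 to 3 are there at a start; the rules pass over those that are not, and their reading is None.
At some moment in a run one of nest may be knocked a few centimetres aside while the robot is not near it.
Once in a run the grip may slacken for a moment while it holds something.
It also fails if it takes over 210 s, if anything falls off the work surface, if the arm or the gripper's body presses on something with over 40 N, if the wrist force passes 120 N, or if a joint passes its speed limit or range.

### The arm

A 7-joint arm with a two-finger parallel gripper is mounted at the origin on the work surface. World frame = base frame: x ahead of the robot, y to its left, z up, the work surface at z = 0. Lengths are in m, angles in degrees, forces in N, time in s.
With the tool pointing down it reaches from about 0.35 to 0.775 m from the base axis. Payload 3.1 kg.
Tool frame: the origin (TCP) lies at the very end of the fingers, on their centre line; the grasp point (between the pads) lies manip.grasp_offset behind it (manip.grasp_offset is the distance from the TCP to the grasp point, in m); z points along the fingers, y is the line along which they close (so a half turn about z gives the same grasp; the last joint's range is limited). The gripper opens to 85 mm and grips with 20 to 120 N. Pads are 22 mm wide; open, the fingers measure 114 mm over their backs; the gripper's body (76 mm by 85 mm) begins 54 mm behind the grasp point. The pads swing forward as they close: fully open they stand 13 mm farther back than shut.
Start: joints at [71.179, 17.813, 0.802, 86.603, -0.252, 75.585, -1.558], TCP at [0.156, -0.528, 0.231] pointing down, gripper open.
Joint ranges: [-154.91, 154.91], [-16.99, 109.72], [-72.82, 74.43], [7.12, 147.25], [-82.49, 262.49], [11.32, 116.49], [-174.64, 174.64]. Speed limits (degrees/s): [159.86, 159.86, 180, 180, 180, 180, 180].

### API

Orientations are given as [roll, pitch, yaw] about the fixed x, y, z axes, in that order (R = Rz(yaw) Ry(pitch) Rx(roll)).
In Python, from workcell import manip, optics gives the robot as it stands. The module is installed in compiled form; this text tells all that it offers.
- The arm moves only by the tool arm_command, never from a script. Its argument "plan" is text: rows parted by semicolons, each of 4 numbers parted by spaces: the shift along the tool's x, y, z in cm, then the turn about the tool's z in degrees. In form: x y z yaw; .... A call has 1 to 12 rows; each row is the pose to reach, as a shift and turn from the pose commanded when the call began, along the tool's axes at that moment; what a row does not reach only later rows make up. A row lasts 1/12 s, in which the tool goes at most 41.7 mm and 7.16 degrees, less where a joint would pass 70% of its speed; a pose out of reach is approached as far as the arm can. A call with a gripper value outside its range is refused whole. "claw" is the closure, from 0 (fully open) to 1 (shut), set as the call begins (left out, the last holds). The fingers move at their own pace and stop on an object; "newtons" is the grip in N (left out, the last holds). Time passes only in rows, so rows that repeat a pose let the fingers close. It gives the time, the measured TCP pose, the force, the opening and the grip force at its end, in the units of the state.
- manip.read_state(): the state, without advancing time (a new reading comes with each control period).
- optics.read_camera(name): name is "scene" or "top"; returns a dict with "img" (420x560x3 uint8, red, green, blue), "camera_matrix" (3x3 intrinsics, pixels), "k1" (the pictures are not rectified: a ray, as slopes to the right and down, at radius r is drawn at 1 + k1 r^2 times it, then the intrinsics apply), "view" (4x4, takes a point from world to camera coordinates). Camera axes: x right, y down, z forward; pixel columns grow to the right and rows downward; lengths in m; the calibration is good to about 2 mm. A picture is of the moment at which its call begins. There is no depth.
- manip.sign_off(): hands the job in; it is judged then, once.
The state is a dict: "time_s": time; "joints": joint angles; "dq": joint speeds; "joint_torque": joint torques, N m; "tool_pos": TCP position; "eef_rot": TCP orientation; "force": force on the tool from outside, world axes, zero at the start; "moment": the same for the moment, N m; "gripper_width": finger opening in m; "finger_force": force on a finger pad.
Only numpy, scipy, OpenCV 4.12 (cv2) and the standard library are available. Lean on these libraries where they do the work, as an engineer would, in place of code of your own. Each camera call takes 0.05 s, during which the arm holds its last target. There are 200 camera calls.

## Working session

There is one attempt and no reset: what is moved stays moved. The work goes in short steps, Python scripts to look and compute and a tool call to move; the robot and the scene stay as the last step left them, time stands still between calls to the robot, and variables do not carry over. Pictures are saved under pics/ and viewed, at most 14 in all, crops included, and the job is handed in when it is done.

Besides the shell and the picture viewer there is one more tool, called after ">>>" as name(argument=value, ...), one argument or row to a line, values as JSON. arm_command: Moves the arm, as the interface text tells. Its arguments: {"type":"object","properties":{"plan":{"type":"string"},"claw":{"type":"number"},"newtons":{"type":"number"}},"required":["plan"]}

```bash
mkdir -p pics; cat > h.py <<'E'
import numpy as np, cv2
from workcell import manip, optics
def cam(n, save=None):
    c=optics.read_camera(n)
    if save: cv2.imwrite(f'pics/{save}.png', c['img'][:,:,::-1])
    return c
def ray(c,u,v):
    K=c['camera_matrix']; d=np.array([(u-K[0,2])/K[0,0],(v-K[1,2])/K[1,1]]); s=d.copy()
    for _ in range(20): s=d/(1+c['k1']*(s@s))
    R=c['view'][:3,:3]; t=c['view'][:3,3]
    return -R.T@t, R.T@np.array([s[0],s[1],1])
def onz(c,u,v,z):
    o,d=ray(c,u,v); return o+d*(z-o[2])/d[2]
def proj(c,p):
    q=c['view'][:3,:3]@np.asarray(p,float)+c['view'][:3,3]; s=q[:2]/q[2]; s=s*(1+c['k1']*(s@s)); K=c['camera_matrix']
    return np.array([K[0,0]*s[0]+K[0,2],K[1,1]*s[1]+K[1,2]])
E
python3 - <<'E'
from h import *
for n in('scene','top'):
    c=cam(n,n+'0'); print(n,c['camera_matrix'],c['k1'],c['view'])
print(manip.read_state(),manip.grasp_offset)
E
```

```text
scene [[538.11890227   0.         283.40206976]
 [  0.         538.11890227 215.69284837]
 [  0.           0.           1.        ]] -0.08272548990276121 [[-0.40323366  0.9147491   0.02523291  0.19624936]
 [ 0.48126884  0.23544108 -0.84436236 -0.10093625]
 [-0.77832058 -0.32833151 -0.53517801  2.17970354]
 [ 0.          0.          0.          1.        ]]
top [[414.55680177   0.         272.15491824]
 [  0.         414.55680177 204.86853464]
 [  0.           0.           1.        ]] 0.04264984529723043 [[ 0.03070937 -0.99920991 -0.02522857 -0.0142602 ]
 [-0.98790126 -0.02650378 -0.15280265  0.47290691]
 [ 0.15201327  0.02961581 -0.98793465  1.16373169]
 [ 0.          0.          0.          1.        ]]
{'time_s': 0.1, 'joints': array([71.17886788, 17.85663277,  0.80317156, 86.68308073, -0.25208676,
       75.58631114, -1.55853604]), 'dq': array([ 0.01054827, -0.11128398,  0.04153822, -0.16683145, -0.02146182,
        0.04937161,  0.00788355]), 'joint_torque': array([ 5.42866292e-04, -3.80853689e+01,  1.46432910e-01, -2.31240392e+01,
        1.21639742e-02,  8.13972118e-03, -1.98843037e-05]), 'tool_pos': array([ 0.15539252, -0.52689539,  0.23032015]), 'eef_rot': array([-1.79875863e+02,  5.63729891e-03,  1.64348354e+01]), 'force': array([-1.09516058, -0.69886045, -0.52828079]), 'moment': array([ 0.03665782, -0.00735125, -0.00678733]), 'finger_force': 0.0, 'gripper_width': 0.08509045716894639} 0.0187
```

View pics/top0.png

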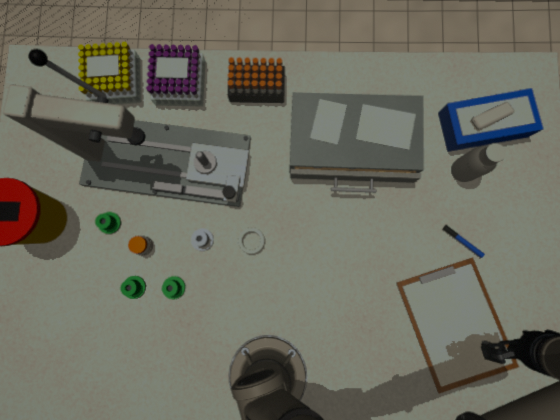

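View pics/scene0.png

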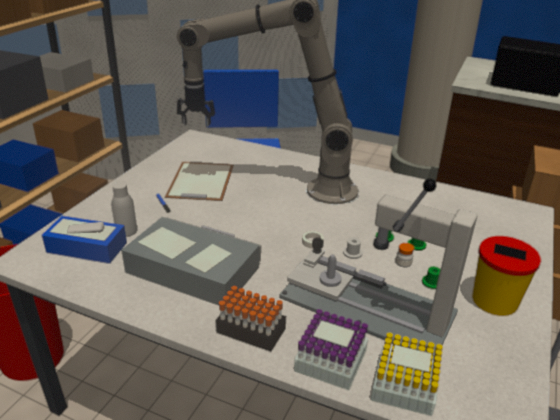

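Top view: cabinet handle at about (353,190), arbor (203,158), knob (230,190), nest (203,239), tape roll (252,242). Next, an enlarged crop to measure.

```bash
python3 - <<'E'
import cv2
i=cv2.imread('pics/top0.png')
a=cv2.convertScaleAbs(cv2.resize(i[100:260,80:280],None,fx=4,fy=4,interpolation=cv2.INTER_CUBIC)[:590],alpha=1.5,beta=20)
cv2.imwrite('pics/cropA.png',a)
a=cv2.convertScaleAbs(cv2.resize(i[85:205,280:440],None,fx=5,fy=5,interpolation=cv2.INTER_CUBIC),alpha=1.5,beta=20)
cv2.imwrite('pics/cropB.png',a)
E
```

```text
(no output)
```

View pics/cropA.png

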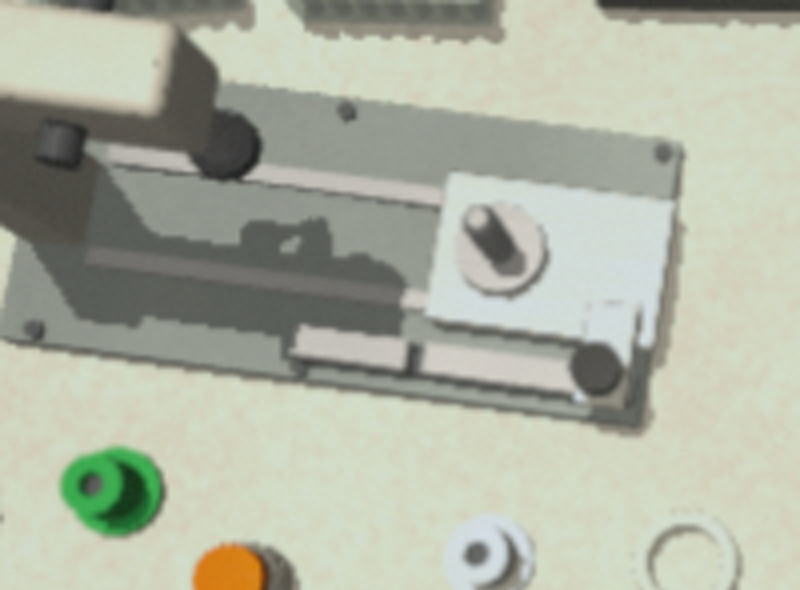

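View pics/cropB.png

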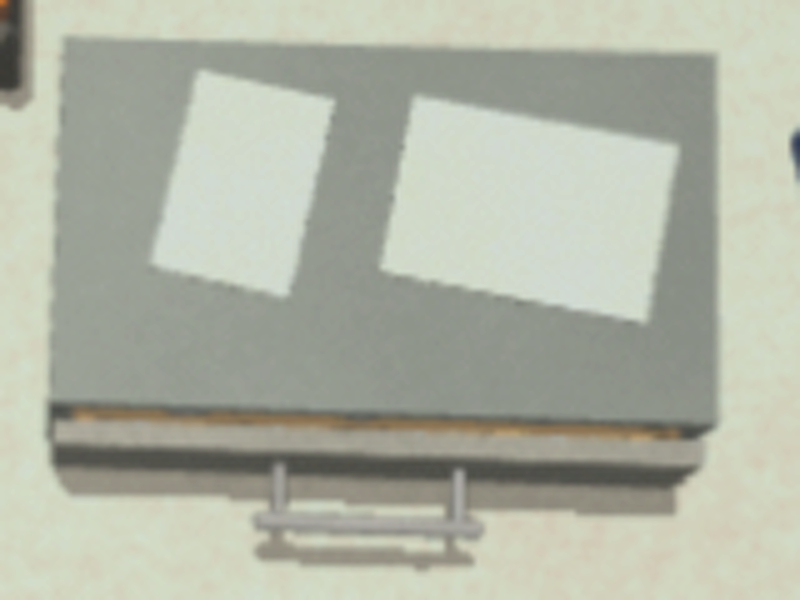

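Crop A shows the press with arbor tip at (478,218), seat (503,250), knob (597,368), nest top (478,553). Crop B shows the drawer slightly ajar with handle ends (262,522)-(475,528).

```bash
python3 - <<'E'
from h import *
c=cam('top')
A=lambda x,y,z:onz(c,80+(x+.5)/4-.5,100+(y+.5)/4-.5,z)
B=lambda x,y,z:onz(c,280+(x+.5)/5-.5,85+(y+.5)/5-.5,z)
P=lambda n,v:print(n,np.round(v,4))
P('tip',A(478,215,.136));P('seat',A(503,250,.058));P('knob',A(597,368,.106));P('nest',A(479,553,.05))
P('tape',A(690,565,.024));P('jar',A(229,577,.065));P('green',A(93,485,.05))
bl,br,tr=A(5,342,.018),A(640,425,.018),A(682,147,.018);P('base',[bl,br,tr])
d=bl-br;P('press yaw(y axis)',np.degrees(np.arctan2(-d[0],d[1])));d=tr-br;P('yaw x',np.degrees(np.arctan2(d[1],d[0])))
bl,br=A(298,327,.046),A(575,365,.046)
d=bl-br;P('bar',np.degrees(np.arctan2(-d[0],d[1])))
l,r=B(256,521,.0555),B(481,528,.0555);P('handle',[l,r,(l+r)/2]);d=l-r;P('yaw',np.degrees(np.arctan2(-d[0],d[1])))
q=[B(65,37,.09),B(716,55,.09),B(716,428,.09),B(52,404,.09)];P('cab',q);P('ctr',sum(q)/4)
for i,j in((0,1),(3,2)):
  d=q[i]-q[j];P('yaw',np.degrees(np.arctan2(-d[0],d[1])))
E
```

```text
tip [0.5936 0.1986 0.136 ]
seat [0.5897 0.1958 0.058 ]
knob [0.4959 0.1171 0.106 ]
nest [0.3709 0.2023 0.05  ]
tape [0.3683 0.0543 0.024 ]
jar [0.3484 0.3729 0.065 ]
green [0.4118 0.4805 0.05  ]
base [[0.52   0.5696 0.018 ]
 [0.4704 0.0955 0.018 ]
 [0.6831 0.0728 0.018 ]]
press yaw(y axis) -5.9747
yaw x -6.1099
bar -6.3888
handle [[ 0.521  -0.167   0.0555]
 [ 0.5201 -0.294   0.0555]
 [ 0.5205 -0.2305  0.0555]]
yaw -0.3835
cab [[ 0.7942 -0.0509  0.09  ]
 [ 0.7888 -0.4187  0.09  ]
 [ 0.5726 -0.4146  0.09  ]
 [ 0.5779 -0.0488  0.09  ]]
ctr [ 0.6834 -0.2332  0.09  ]
yaw -0.8303
yaw -0.8295
```

```bash
cat >> h.py <<'E'
def go(x,y,z,yaw):
    from scipy.spatial.transform import Rotation as Ro
    s=manip.read_state(); R=Ro.from_euler('xyz',s['eef_rot'],degrees=True).as_matrix()
    d=R.T@(np.array([x,y,z])-s['tool_pos'])*100; a=(s['eef_rot'][2]-yaw+180)%360-180
    print('go',np.round(d,2),round(a,1))
def st():
    s=manip.read_state(); print('t',round(s['time_s'],1),'pos',np.round(s['tool_pos'],4),'rot',np.round(s['eef_rot'],1),'F',np.round(s['force'],1),'w',round(s['gripper_width'],4),'ff',round(s['finger_force'],1),'q',np.round(s['joints'],0))
E
python3 -c "
from h import *
go(.5205,-.2305,.14,89.4)"
```

```text
go [ 43.4  -18.09   9.07] -73.0
```

>>> arm_command(
  plan="4 -1.6 0 -7; 8 -3.2 0 -14; 12 -5 0 -21; 16 -6.6 0 -28; 20 -8.3 1 -35; 24 -10 2 -42; 28 -11.7 3 -49; 32 -13.3 4 -56; 36 -15 5 -63; 40 -16.6 7 -70; 43.4 -18.1 9 -73; 43.4 -18.1 9 -73",
  claw=0.72,
  newtons=40,
)

```text
time_s: 1.15
tool_pos: [0.523, -0.2263, 0.1395]
eef_rot: [180.0, -0.2, 89.8]
force: [0.1, 0.1, -0.3]
gripper_width: 0.0238
finger_force: 0.0
```

```bash
python3 - <<'E'
from h import *
st(); go(.5205,-.2305,.038,89.4)
c=cam('top')
i=c['img'][120:230,290:410,::-1]
cv2.imwrite('pics/h1.png',cv2.resize(i,None,fx=5,fy=5,interpolation=cv2.INTER_CUBIC))
E
```

```text
t 1.1 pos [ 0.523  -0.2263  0.1395] rot [180.   -0.2  89.8] F [ 0.1  0.1 -0.3] w 0.0238 ff 0.0 q [ 39.  26. -23.  91.  11.  66.  13.]
go [-0.46 -0.25 10.15] 0.4
```

View pics/h1.png

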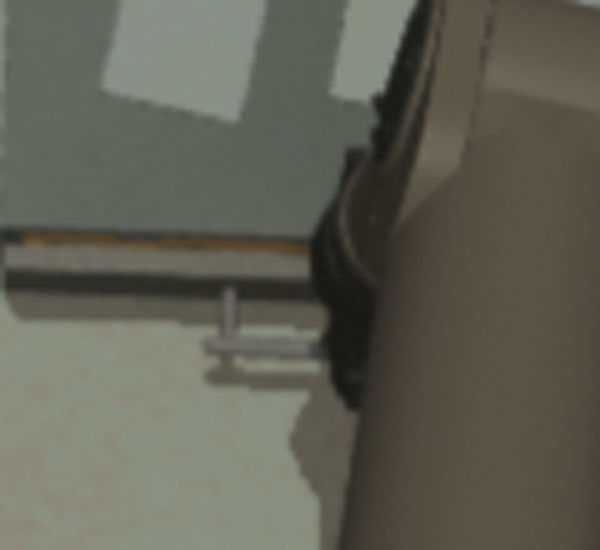

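The view shows the gripper over the bar handle, well placed. Descend and grip.

>>> arm_command(
  plan="-0.4 -0.25 0 0.4; -0.4 -0.25 2 0.4; -0.4 -0.25 4 0.4; -0.4 -0.25 6 0.4; -0.4 -0.25 8 0.4; -0.4 -0.25 9.5 0.4; -0.4 -0.25 10.2 0.4; -0.4 -0.25 10.2 0.4",
)

```text
time_s: 1.87
tool_pos: [0.5159, -0.2362, 0.0377]
eef_rot: [-179.8, -0.0, 88.9]
force: [-0.5, -0.0, 0.4]
gripper_width: 0.0241
finger_force: 0.0
```

>>> arm_command(
  plan="0 0 0 0; 0 0 0 0; 0 0 0 0; 0 0 0 0; 0 0 0 0",
  claw=1,
  newtons=40,
)

```text
time_s: 2.28
tool_pos: [0.5185, -0.2361, 0.0401]
eef_rot: [179.9, 0.1, 89.0]
force: [0.2, -2.2, -2.2]
gripper_width: 0.0094
finger_force: 39.2
```

>>> arm_command(
  plan="0 -1 0 0; 0 -2.5 0 0; 0 -4 0 0; 0 -5.5 0 0; 0 -7 0 0; 0 -8.5 0 0; 0 -10 0 0; 0 -11.5 0 0; 0 -13 0 0; 0 -14 0 0; 0 -14.8 0 0; 0 -14.8 0 0",
)

```text
time_s: 3.28
tool_pos: [0.3712, -0.2341, 0.04]
eef_rot: [179.7, 0.2, 89.0]
force: [1.2, -4.8, -3.9]
gripper_width: 0.0095
finger_force: 40.6
```

>>> arm_command(
  plan="0 -0.2 0 0; 0 -0.4 0 0; 0 -0.6 0 0; 0 -0.6 0 0; 0 -0.6 0 0",
)

```text
time_s: 3.7
tool_pos: [0.3712, -0.2341, 0.0401]
eef_rot: [179.2, 0.2, 89.1]
force: [11.4, -5.0, -15.7]
gripper_width: 0.0094
finger_force: 39.5
```

Hard stop reached: drawer fully open, handle at x≈0.371. Release and rise out of view.

>>> arm_command(
  plan="0 0.5 0 0; 0 0.5 0 0; 0 0.5 0 0; 0 0.5 0 0; 0 0.5 0 0; 0 0.5 0 0",
  claw=0.72,
)

```text
time_s: 4.2
tool_pos: [0.3686, -0.2324, 0.0393]
eef_rot: [-180.0, -0.0, 89.0]
force: [0.1, 0.1, -0.9]
gripper_width: 0.0239
finger_force: 0.0
```

>>> arm_command(
  plan="0 0.5 -2 0; 0 0.5 -5 0; 0 0.5 -9 0; 3 0.5 -13 0; 7 0.5 -17 0; 11 0.5 -18 0; 15 0.5 -18 0; 19 0.5 -18 0; 23 0.5 -18 0; 27 0.5 -18 0; 27 0.5 -18 0; 27 0.5 -18 0",
)

```text
time_s: 5.2
tool_pos: [0.378, 0.0419, 0.2197]
eef_rot: [180.0, -0.0, 89.6]
force: [-1.5, -0.5, 0.2]
gripper_width: 0.0236
finger_force: 0.0
```

```bash
python3 - <<'E'
from h import *
st()
c=cam('top','t2')
i=c['img'][95:255,280:440,::-1]
cv2.imwrite('pics/t2c.png',cv2.convertScaleAbs(cv2.resize(i,None,fx=3.7,fy=3.7,interpolation=cv2.INTER_CUBIC),alpha=1.5,beta=20))
E
```

```text
t 5.2 pos [0.378  0.0419 0.2197] rot [180.   -0.   89.6] F [-1.5 -0.5  0.2] w 0.0236 ff 0.0 q [ 34.  -1. -42. 110.  -1.  71.  -8.]
```

View pics/t2c.png

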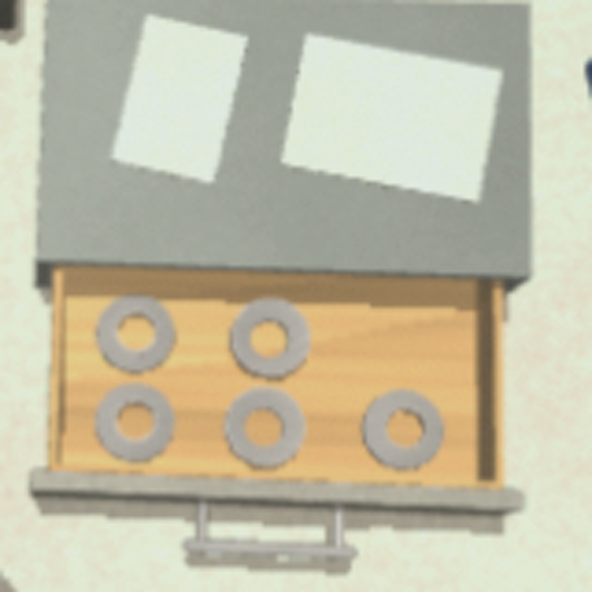

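All five washers visible: crop centres (136,334),(270,338),(135,421),(265,428),(402,429). Now tell hollow up from hollow down via parallax between hole and outline.

```bash
python3 - <<'E'
from h import *
ct,cs=cam('top'),cam('scene','s2')
o,_=ray(ct,280,210);print('cam',np.round(o,3),np.round(ray(cs,280,210)[0],3))
k=8
for cx,cy in((136,334),(270,338),(135,421),(265,428),(402,429)):
    u,v=280+cx/3.7,95+cy/3.7
    x0,y0=int(u)-16,int(v)-16
    p=cv2.resize(ct['img'][y0:y0+32,x0:x0+32],None,fx=k,fy=k,interpolation=cv2.INTER_CUBIC).astype(float)
    m=(((p[...,0]-p[...,2])/(p.sum(2)+1))<0.10).astype(np.uint8)*255
    cc,hh=cv2.findContours(m,cv2.RETR_CCOMP,cv2.CHAIN_APPROX_NONE)
    best=[]
    for q,hq in zip(cc,hh[0]):
        M=cv2.moments(q)
        if M['m00']<2000: continue
        g=np.array([M['m10'],M['m01']])/M['m00']
        if np.hypot(*(g/k-16))<5: best.append((hq[3],M['m00'],(g+.5)/k-.5+[x0,y0]))
    out=max([b for b in best if b[0]<0],key=lambda b:b[1]); hol=max([b for b in best if b[0]>=0],key=lambda b:b[1],default=None)
    W=onz(ct,*out[2],.022+.008)
    print(np.round(W,4),'area',out[1]/64, 'hole', hol and hol[1]/64,'d',hol and np.round(hol[2]-out[2],2))
    # predictions
    for n,zo,zh in(('D',.025,.035),('U',.033,.0225)): 
        print('   ',n,np.round(proj(ct,[W[0],W[1],zh])-proj(ct,[W[0],W[1],zo]),2), 'scene px',np.round(proj(cs,[W[0],W[1],.03]),0))
i=cs['img'][215:275,110:230,::-1]
cv2.imwrite('pics/s2c.png',cv2.resize(i,None,fx=6.5,fy=6.5,interpolation=cv2.INTER_CUBIC))
i=ct['img'][165:225,300:400,::-1]
cv2.imwrite('pics/t2d.png',cv2.convertScaleAbs(cv2.resize(i,None,fx=8,fy=8,interpolation=cv2.INTER_CUBIC),alpha=2.2,beta=-60))
E
```

```text
cam [ 0.291 -0.036  1.222] [1.824 0.56  1.076]
[ 0.5373 -0.1271  0.03  ] area 337.6640625 hole 78.2109375 d [ 0.21 -0.33]
    D [ 0.27 -0.69] scene px [243. 247.]
    U [-0.29  0.72] scene px [243. 247.]
[ 0.5365 -0.2329  0.03  ] area 355.8359375 hole 82.6015625 d [-0.42  0.42]
    D [ 0.57 -0.68] scene px [215. 238.]
    U [-0.6   0.71] scene px [215. 238.]
[ 0.4662 -0.1275  0.03  ] area 342.3359375 hole 81.2734375 d [ 0.24 -0.27]
    D [ 0.27 -0.5 ] scene px [252. 236.]
    U [-0.29  0.52] scene px [252. 236.]
[ 0.4655 -0.2287  0.03  ] area 359.5703125 hole 87.484375 d [-0.43  0.26]
    D [ 0.57 -0.49] scene px [226. 228.]
    U [-0.59  0.51] scene px [226. 228.]
[ 0.4662 -0.3348  0.03  ] area 354.96875 hole 82.7734375 d [ 0.58 -0.25]
    D [ 0.88 -0.48] scene px [200. 221.]
    U [-0.92  0.51] scene px [200. 221.]
```

View pics/t2d.png

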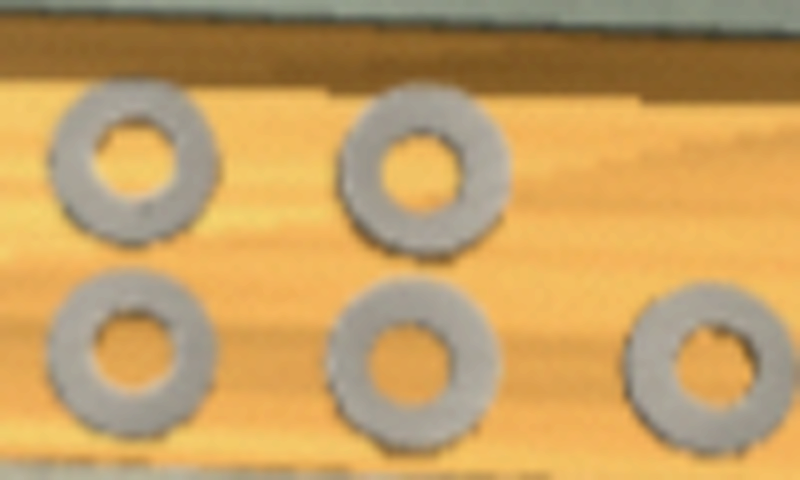

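The contrast crop and parallax agree: the two middle-column washers are hollow up, the left two and the right one hollow down. Check the camera bias with the handle (gripper says x=0.3712) and the opening of the bar.

```bash
python3 - <<'E'
from h import *
c=cam('top')
B=lambda x,y,z:onz(c,280+(x+.5)/3.7-.5,95+(y+.5)/3.7-.5,z)
print(B(187,547,.0555),B(355,550,.0555))
st(); go(.4665,-.1285,.09,0)
E
```

```text
[ 0.36820408 -0.16663604  0.0555    ] [ 0.36980098 -0.29219241  0.0555    ]
t 5.4 pos [0.3785 0.0356 0.219 ] rot [-180.     0.    88.9] F [-0.6 -0.2 -0.2] w 0.0238 ff 0.0 q [ 34.  -1. -41. 110.  -0.  71.  -8.]
go [-16.22   9.13  12.91] 88.9
```

>>> arm_command(
  plan="-1 0.5 0 7; -2 1 0 14; -4 2 0 21; -6 3 0 28; -8 4 0 35; -10 5 0 42; -12 6 0 49; -14 7 0 56; -16.2 9.1 0 63; -16.2 9.1 1 70; -16.2 9.1 2 77; -16.2 9.1 3 84",
  claw=0.15,
)

```text
time_s: 6.4
tool_pos: [0.4664, -0.1291, 0.1882]
eef_rot: [-180.0, 0.1, 4.4]
force: [0.2, -0.0, -1.0]
gripper_width: 0.0724
finger_force: 0.0
```

>>> arm_command(
  plan="0 0 2 4.9; 0 0 4 4.9; 0 0 6 4.9; 0 0 8 4.9; 0 0 8 4.9; 0 0 8 4.9; 0 0 8 4.9",
)

```text
time_s: 6.98
tool_pos: [0.4674, -0.1274, 0.1101]
eef_rot: [180.0, -0.1, 0.0]
force: [-1.1, -0.9, -0.3]
gripper_width: 0.0727
finger_force: 0.0
```

```bash
python3 - <<'E'
from h import *
st(); go(.4665,-.1285,.04,0)
E
```

```text
t 7.0 pos [ 0.4674 -0.1274  0.1101] rot [ 1.8e+02 -1.0e-01  0.0e+00] F [-1.1 -0.9 -0.3] w 0.0727 ff 0.0 q [ 35.  18. -26. 106.  10.  58. -86.]
go [-0.1   0.1   7.01] 0.0
```

>>> arm_command(
  plan="0 0 2 0; 0 0 4 0; 0 0 6 0; 0 0 7.5 0; 0 0 8.4 0; 0 0 8.6 0; 0 0 8.6 0; 0 0 8.6 0",
)

```text
time_s: 7.65
tool_pos: [0.4682, -0.1266, 0.0245]
eef_rot: [180.0, -0.1, 0.1]
force: [-0.2, 0.3, 0.8]
gripper_width: 0.0725
finger_force: 0.0
```

>>> arm_command(
  plan="0 0 0.1 0; 0 0 0.2 0; 0 0 0.2 0; 0 0 0.2 0",
)

```text
time_s: 7.98
tool_pos: [0.4672, -0.1263, 0.0216]
eef_rot: [180.0, -0.0, 0.1]
force: [-0.1, 0.1, 0.6]
gripper_width: 0.0725
finger_force: 0.0
```

>>> arm_command(
  plan="0 0 0.1 0; 0 0 0.2 0; 0 0 0.2 0; 0 0 0.2 0",
)

```text
time_s: 8.32
tool_pos: [0.4668, -0.1262, 0.0192]
eef_rot: [-180.0, 0.0, 0.1]
force: [0.3, -0.0, 0.2]
gripper_width: 0.0729
finger_force: 0.0
```

>>> arm_command(
  plan="0 0 0.1 0; 0 0 0.1 0; 0 0 0.1 0; 0 0 0.1 0; 0 0 0.1 0; 0 0 0.1 0; 0 0 0.1 0",
  claw=1,
  newtons=60,
)

```text
time_s: 8.9
tool_pos: [0.4691, -0.1266, 0.0199]
eef_rot: [179.9, -0.2, 0.2]
force: [0.0, -0.5, 7.4]
gripper_width: 0.0594
finger_force: 62.5
```

>>> arm_command(
  plan="0 0 -0.5 0; 0 0 -1.5 0; 0 0 -3 0; 0 0 -5 0; 0 0 -7 0; 0 0 -9 0; 0 0 -11 0; 0 0 -11 0; 0 0 -11 0",
)

```text
time_s: 9.65
tool_pos: [0.4675, -0.1263, 0.1293]
eef_rot: [179.9, -0.1, 0.1]
force: [0.6, -0.8, -2.9]
gripper_width: 0.0587
finger_force: 64.6
```

```bash
python3 - <<'E'
from h import *
st(); go(.5905,.1968,.165,0)
c=cam('scene')
u,v=proj(c,[.467,-.127,.13]).astype(int)
i=c['img'][v-60:v+60,u-75:u+75,::-1]
cv2.imwrite('pics/g1.png',cv2.resize(i,None,fx=4,fy=4,interpolation=cv2.INTER_CUBIC))
E
```

```text
t 9.7 pos [ 0.4675 -0.1263  0.1293] rot [ 1.799e+02 -1.000e-01  1.000e-01] F [ 0.6 -0.8 -2.9] w 0.0587 ff 64.6 q [ 35.  17. -27. 105.   9.  60. -85.]
go [ 12.38 -32.28  -3.57] 0.1
```

View pics/g1.png

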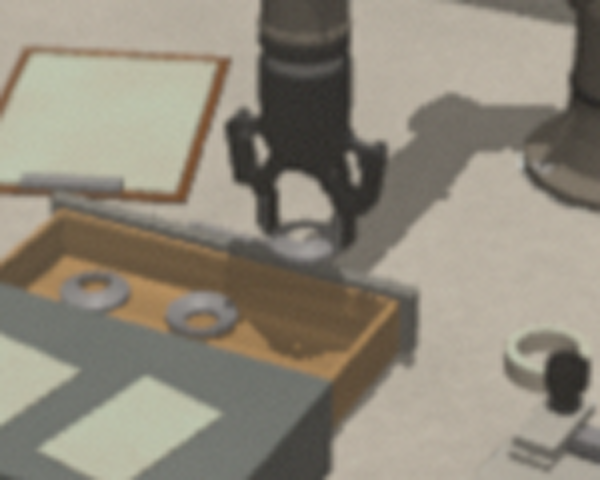

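Washer held, dome up. Move over the arbor.

>>> arm_command(
  plan="0 0 -2 0; 1.5 -3.5 -3.6 0; 3 -7.5 -3.6 0; 4.5 -11.5 -3.6 0; 6 -15.5 -3.6 0; 7.5 -19.5 -3.6 0; 9 -23.5 -3.6 0; 10.5 -27 -3.6 0; 11.7 -30 -3.6 0; 12.4 -32.3 -3.6 0; 12.4 -32.3 -3.6 0; 12.4 -32.3 -3.6 0",
)

```text
time_s: 10.7
tool_pos: [0.5884, 0.1992, 0.1617]
eef_rot: [180.0, 0.3, 0.4]
force: [-0.3, -1.4, -1.8]
gripper_width: 0.0591
finger_force: 64.4
```

>>> arm_command(
  plan="0 0 0 0; 0 0 0 0; 0 0 0 0",
)

```text
time_s: 10.95
tool_pos: [0.5902, 0.1947, 0.1637]
eef_rot: [179.9, 0.0, -0.0]
force: [0.4, -0.2, -1.3]
gripper_width: 0.0594
finger_force: 64.4
```

```bash
python3 - <<'E'
from h import *
st(); go(.5905,.1968,.13,0)
c=cam('scene')
u,v=proj(c,[.59,.197,.15]).astype(int)
i=c['img'][v-50:v+70,u-75:u+75,::-1]
cv2.imwrite('pics/g2.png',cv2.resize(i,None,fx=5,fy=5,interpolation=cv2.INTER_CUBIC)[:600,:750])
p=proj(c,[.5905,.1968,.136]);print('arbor tip px exp',p,u,v)
E
```

```text
t 10.9 pos [0.5902 0.1947 0.1637] rot [179.9   0.   -0. ] F [ 0.4 -0.2 -1.3] w 0.0594 ff 64.4 q [   0.   32.  -31.   80.   17.   73. -122.]
go [ 0.03 -0.21  3.37] -0.0
arbor tip px exp [331.49119782 254.66651882] 331 250
```

View pics/g2.png

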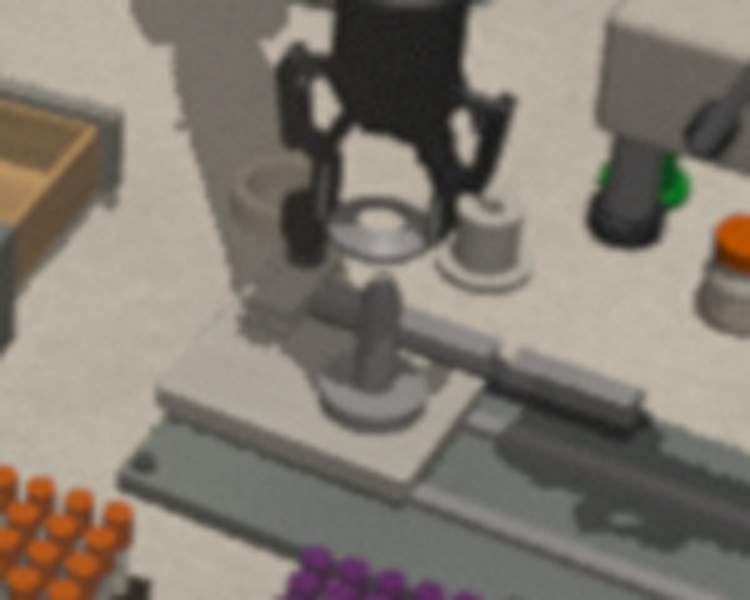

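The view shows the washer aligned with the arbor tip in column (both at crop x≈381). Lower onto the taper, watching the force.

>>> arm_command(
  plan="0 -0.08 1 0; 0 -0.08 2 0; 0 -0.08 3 0; 0 -0.08 3.7 0; 0 -0.08 4.3 0; 0 -0.08 4.6 0; 0 -0.08 4.6 0; 0 -0.08 4.6 0; 0 -0.08 4.6 0",
)

```text
time_s: 11.75
tool_pos: [0.5906, 0.1981, 0.1188]
eef_rot: [-180.0, -0.1, 0.1]
force: [0.5, 0.0, 0.0]
gripper_width: 0.059
finger_force: 64.5
```

>>> arm_command(
  plan="0 0 0.8 0; 0 0 1.6 0; 0 0 2.4 0; 0 0 3.2 0; 0 0 4 0; 0 0 4.5 0; 0 0 4.5 0; 0 0 4.5 0; 0 0 4.5 0",
)

```text
time_s: 12.5
tool_pos: [0.59, 0.1979, 0.0732]
eef_rot: [180.0, 0.0, 0.1]
force: [-0.3, 0.6, -2.5]
gripper_width: 0.0589
finger_force: 64.7
```

>>> arm_command(
  plan="0 0 0.3 0; 0 0 0.4 0; 0 0 0.4 0; 0 0 0.4 0",
)

```text
time_s: 12.83
tool_pos: [0.5902, 0.1979, 0.0693]
eef_rot: [180.0, -0.0, 0.1]
force: [0.3, 1.0, -1.5]
gripper_width: 0.0594
finger_force: 64.9
```

>>> arm_command(
  plan="0 0 0 0; 0 0 0 0; 0 0 0 0; 0 0 0 0; 0 0 0 0",
  claw=0.15,
)

```text
time_s: 13.25
tool_pos: [0.5902, 0.1977, 0.0694]
eef_rot: [180.0, -0.0, 0.1]
force: [0.1, -0.6, 0.7]
gripper_width: 0.0727
finger_force: 0.0
```

>>> arm_command(
  plan="0 0 -1 0; 0 0 -3 0; 0 0 -6 0; 0 0 -9 0; 0 0 -11 0; 0 0 -11 0; 0 0 -11 0; 0 0 -11 0",
)

```text
time_s: 13.92
tool_pos: [0.5897, 0.1975, 0.1789]
eef_rot: [180.0, 0.1, 0.1]
force: [-0.3, 0.3, -0.4]
gripper_width: 0.0725
finger_force: 0.0
```

```bash
python3 - <<'E'
from h import *
st(); go(.467,-.2305,.11,0)
c=cam('scene')
i=c['img'][200:320,256:406,::-1]
cv2.imwrite('pics/g3.png',cv2.resize(i,None,fx=5,fy=5,interpolation=cv2.INTER_CUBIC))
E
```

```text
t 13.9 pos [0.5897 0.1975 0.1789] rot [1.8e+02 1.0e-01 1.0e-01] F [-0.3  0.3 -0.4] w 0.0725 ff 0.0 q [  -0.   31.  -31.   78.   16.   75. -122.]
go [-12.37  42.76   6.93] 0.1
```

View pics/g3.png

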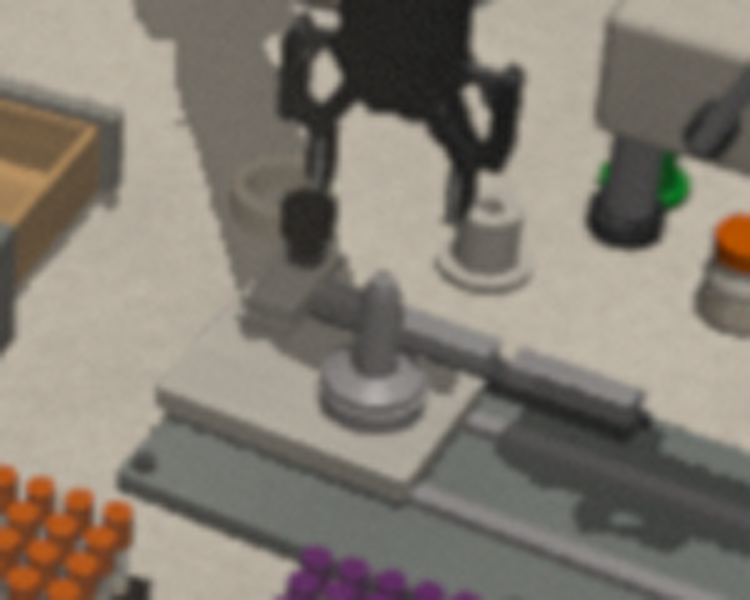

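Washer 1 is flat on the seat (dome at crop (372,390)). Now the first hollow-up washer.

>>> arm_command(
  plan="-1 3.6 0 0; -2.2 7.6 0 0; -3.4 11.6 0 0; -4.6 15.6 0 0; -5.7 19.6 0 0; -6.9 23.6 0 0; -8 27.5 0 0; -9.2 31.5 1 0; -10.4 35.5 2 0; -11.6 39.5 3 0; -12.4 42.6 5 0; -12.4 42.6 6.8 0",
)

```text
time_s: 14.97
tool_pos: [0.4621, -0.2395, 0.109]
eef_rot: [179.6, 0.3, -0.7]
force: [-0.3, -1.2, -0.4]
gripper_width: 0.0725
finger_force: 0.0
```

>>> arm_command(
  plan="0 0 0 0; 0 0 1 0; 0 0 1 0; 0 0 1 0; 0 0 1 0",
)

```text
time_s: 15.38
tool_pos: [0.4684, -0.2271, 0.1021]
eef_rot: [180.0, -0.1, 0.3]
force: [0.3, -0.5, -0.6]
gripper_width: 0.0727
finger_force: 0.0
```

```bash
python3 - <<'E'
from h import *
st(); go(.466,-.229,.024,0)
E
```

```text
t 15.4 pos [ 0.4684 -0.2271  0.1021] rot [ 1.8e+02 -1.0e-01  3.0e-01] F [ 0.3 -0.5 -0.6] w 0.0727 ff 0.0 q [ 43.  23. -24. 101.  11.  58. -75.]
go [-0.25  0.19  7.81] 0.3
```

>>> arm_command(
  plan="0 0 1.5 0; 0 0 3 0; 0 0 4.5 0; 0 0 6 0; 0 0 7 0; 0 0 7.7 0; 0 0 7.7 0; 0 0 7.7 0; 0 0 7.7 0; 0 0 7.7 0",
)

```text
time_s: 16.22
tool_pos: [0.4681, -0.2288, 0.0253]
eef_rot: [179.9, -0.1, 0.1]
force: [-0.0, -0.2, -0.1]
gripper_width: 0.0726
finger_force: 0.0
```

>>> arm_command(
  plan="0 0 0 0; 0 0 0 0; 0 0 0 0; 0 0 0 0; 0 0 0 0; 0 0 0 0",
  claw=1,
)

```text
time_s: 16.72
tool_pos: [0.4693, -0.2286, 0.0265]
eef_rot: [179.9, -0.2, 0.1]
force: [-0.2, 0.9, 7.5]
gripper_width: 0.0595
finger_force: 62.6
```

>>> arm_command(
  plan="0 0 -0.5 0; 0 0 -2 0; 0 0 -4 0; 0 0 -6 0; 0 0 -8 0; 0 0 -10 0; 0 0 -12 0; 0 0 -14 0; 0 0 -14 0; 0 0 -14 0; 0 0 -14 0; 0 0 -14 0",
)

```text
time_s: 17.72
tool_pos: [0.4659, -0.2281, 0.1627]
eef_rot: [-179.9, 0.2, 0.1]
force: [-0.6, -0.4, -0.7]
gripper_width: 0.0594
finger_force: 64.7
```

```bash
python3 - <<'E'
from h import *
st(); go(.590,.1975,.165,0)
E
```

```text
t 17.7 pos [ 0.4659 -0.2281  0.1627] rot [-1.799e+02  2.000e-01  1.000e-01] F [-0.6 -0.4 -0.7] w 0.0594 ff 64.7 q [ 44.  19. -25.  97.   9.  66. -73.]
go [ 12.51 -42.53  -0.21] 0.1
```

>>> arm_command(
  plan="1 -3.6 0 0; 2.2 -7.6 0 0; 3.4 -11.6 0 0; 4.6 -15.6 0 0; 5.7 -19.6 0 0; 6.9 -23.6 0 0; 8 -27.5 0 0; 9.2 -31.5 0 0; 10.4 -35.5 0 0; 11.6 -39.5 0 0; 12.4 -42.5 0 0; 12.4 -42.5 0 0",
)

```text
time_s: 18.72
tool_pos: [0.5879, 0.208, 0.1626]
eef_rot: [-179.5, 0.2, 0.8]
force: [-0.0, 1.2, -0.6]
gripper_width: 0.0594
finger_force: 64.8
```

>>> arm_command(
  plan="0 0 0 0; 0 0 0 0; 0 0 0 0; 0 0 0 0; 0 0 0 0; 0 0 0 0",
)

```text
time_s: 19.22
tool_pos: [0.5904, 0.1955, 0.1644]
eef_rot: [180.0, -0.0, 0.0]
force: [-0.8, -0.5, -2.2]
gripper_width: 0.0595
finger_force: 64.8
```

```bash
python3 - <<'E'
from h import *
st(); go(.590,.1975,.125,0)
E
```

```text
t 19.2 pos [0.5904 0.1955 0.1644] rot [180.  -0.   0.] F [-0.8 -0.5 -2.2] w 0.0595 ff 64.8 q [   0.   32.  -32.   79.   17.   73. -122.]
go [-0.04 -0.2   3.94] 0.0
```

>>> arm_command(
  plan="0 -0.05 1 0; 0 -0.05 2 0; 0 -0.05 2.8 0; 0 -0.05 3.6 0; 0 -0.05 4.2 0; 0 -0.05 4.6 0; 0 -0.05 4.6 0; 0 -0.05 4.6 0; 0 -0.05 4.6 0",
)

```text
time_s: 19.97
tool_pos: [0.5906, 0.1976, 0.1182]
eef_rot: [-180.0, -0.0, 0.1]
force: [3.7, 2.2, -4.1]
gripper_width: 0.0596
finger_force: 65.1
```

>>> arm_command(
  plan="0 0 0.7 0; 0 0 1.4 0; 0 0 2.1 0; 0 0 2.8 0; 0 0 3.4 0; 0 0 3.8 0; 0 0 3.9 0; 0 0 3.9 0; 0 0 3.9 0",
)

```text
time_s: 20.72
tool_pos: [0.5905, 0.1972, 0.079]
eef_rot: [180.0, -0.0, 0.1]
force: [4.3, 2.4, -2.3]
gripper_width: 0.0599
finger_force: 65.2
```

>>> arm_command(
  plan="0.1 0 0.1 0; 0.1 0 0.2 0; 0.1 0 0.2 0; 0.1 0 0.2 0",
)

```text
time_s: 21.05
tool_pos: [0.5906, 0.1971, 0.0771]
eef_rot: [180.0, 0.1, 0.1]
force: [0.1, 1.2, -0.6]
gripper_width: 0.0595
finger_force: 65.5
```

>>> arm_command(
  plan="0 0 0 0; 0 0 0 0; 0 0 0 0; 0 0 0 0; 0 0 0 0",
  claw=0.15,
)

```text
time_s: 21.47
tool_pos: [0.591, 0.1971, 0.0773]
eef_rot: [180.0, 0.0, 0.1]
force: [0.5, -0.5, 0.1]
gripper_width: 0.0722
finger_force: 0.0
```

>>> arm_command(
  plan="0 0 -1 0; 0 0 -3 0; 0 0 -6 0; 0 0 -9 0; 0 0 -10 0; 0 0 -10 0; 0 0 -10 0; 0 0 -10 0",
)

```text
time_s: 22.13
tool_pos: [0.5902, 0.1967, 0.1756]
eef_rot: [179.9, 0.2, 0.1]
force: [0.3, -0.0, 0.2]
gripper_width: 0.0722
finger_force: 0.0
```

```bash
python3 - <<'E'
from h import *
st(); go(.5375,-.1275,.12,0)
c=cam('scene','w2')
i=c['img'][240:300,296:371,::-1]
cv2.imwrite('pics/g4.png',cv2.resize(i,None,fx=7,fy=7,interpolation=cv2.INTER_CUBIC))
E
```

```text
t 22.1 pos [0.5902 0.1967 0.1756] rot [1.799e+02 2.000e-01 1.000e-01] F [ 0.3 -0.   0.2] w 0.0722 ff 0.0 q [   0.   32.  -32.   78.   17.   75. -122.]
go [-5.33 32.4   5.63] 0.1
```

View pics/g4.png

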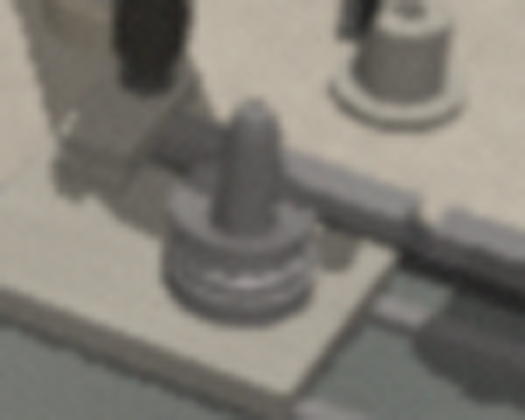

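Washer 2 sits hollow up on washer 1. Next: back-left washer, gripped 6 mm forward of its centre to stay clear of the cabinet top.

>>> arm_command(
  plan="-0.6 3.6 0 0; -1.3 7.6 0 0; -2 11.6 0 0; -2.8 15.6 0 0; -3.6 19.6 0 0; -4.3 23.6 0 0; -5 27 1 0; -5.6 30 2 0; -5.9 32.4 4 0; -5.9 32.4 5.6 0; -5.9 32.4 5.6 0; -5.9 32.4 5.6 0",
)

```text
time_s: 23.18
tool_pos: [0.5312, -0.126, 0.1194]
eef_rot: [-179.9, 0.3, 0.1]
force: [0.9, 1.0, -0.5]
gripper_width: 0.0726
finger_force: 0.0
```

>>> arm_command(
  plan="0 0 0 0; 0 0 2 0; 0 0 2 0; 0 0 2 0; 0 0 2 0; 0 0 2 0",
)

```text
time_s: 23.68
tool_pos: [0.5339, -0.1263, 0.1026]
eef_rot: [180.0, -0.1, 0.2]
force: [-0.0, 0.2, 0.1]
gripper_width: 0.0729
finger_force: 0.0
```

```bash
python3 - <<'E'
from h import *
st(); go(.5315,-.1275,.020,0)
E
```

```text
t 23.7 pos [ 0.5339 -0.1263  0.1026] rot [ 1.8e+02 -1.0e-01  2.0e-01] F [-0.   0.2  0.1] w 0.0729 ff 0.0 q [ 32.  26. -28.  97.  14.  60. -90.]
go [-0.26  0.11  8.25] 0.2
```

>>> arm_command(
  plan="-0.2 0.1 1.5 0; -0.2 0.1 3 0; -0.2 0.1 4.5 0; -0.2 0.1 6 0; -0.2 0.1 7 0; -0.2 0.1 7.8 0; -0.2 0.1 8.1 0; -0.2 0.1 8.3 0; -0.2 0.1 8.3 0; -0.2 0.1 8.3 0; -0.2 0.1 8.3 0",
)

```text
time_s: 24.6
tool_pos: [0.5316, -0.1279, 0.0191]
eef_rot: [180.0, -0.1, 0.1]
force: [-1.2, -1.4, 0.1]
gripper_width: 0.0729
finger_force: 0.0
```

>>> arm_command(
  plan="0 0 0 0; 0 0 0 0; 0 0 0 0; 0 0 0 0; 0 0 0 0; 0 0 0 0; 0 0 0 0",
  claw=1,
)

```text
time_s: 25.18
tool_pos: [0.5328, -0.1274, 0.0202]
eef_rot: [180.0, -0.2, 0.1]
force: [-0.7, 1.1, 6.5]
gripper_width: 0.0568
finger_force: 62.1
```

>>> arm_command(
  plan="0 0 -0.5 0; -0.5 0 -2 0; -1 0 -4 0; -1 0 -6 0; -1 0 -8 0; -1 0 -10 0; -1 0 -12 0; -1 0 -14.5 0; -1 0 -14.5 0; -1 0 -14.5 0; -1 0 -14.5 0; -1 0 -14.5 0",
)

```text
time_s: 26.18
tool_pos: [0.5196, -0.1278, 0.1617]
eef_rot: [-180.0, 0.2, 0.1]
force: [0.1, 0.2, -2.5]
gripper_width: 0.0572
finger_force: 63.8
```

```bash
python3 - <<'E'
from h import *
st(); go(.585,.1970,.167,0)
E
```

```text
t 26.2 pos [ 0.5196 -0.1278  0.1617] rot [-1.8e+02  2.0e-01  1.0e-01] F [ 0.1  0.2 -2.5] w 0.0572 ff 63.8 q [ 34.  22. -29.  94.  11.  67. -88.]
go [  6.61 -32.46  -0.53] 0.1
```

```bash
python3 - <<'E'
from h import *
c=cam('scene'); t=cam('top')
u,v=proj(c,[.52,-.128,.165]).astype(int)
a=cv2.resize(c['img'][v-40:v+40,u-40:u+40,::-1],None,fx=5,fy=5,interpolation=cv2.INTER_CUBIC)
u,v=proj(t,[.52,-.128,.165]).astype(int);print(u,v)
b=cv2.resize(t['img'][v-40:v+40,u-40:u+40,::-1],None,fx=5,fy=5,interpolation=cv2.INTER_CUBIC)
cv2.imwrite('pics/g5.png',cv2.convertScaleAbs(np.hstack([a,b]),alpha=1.4))
E
```

```text
320 180
```

View pics/g5.png

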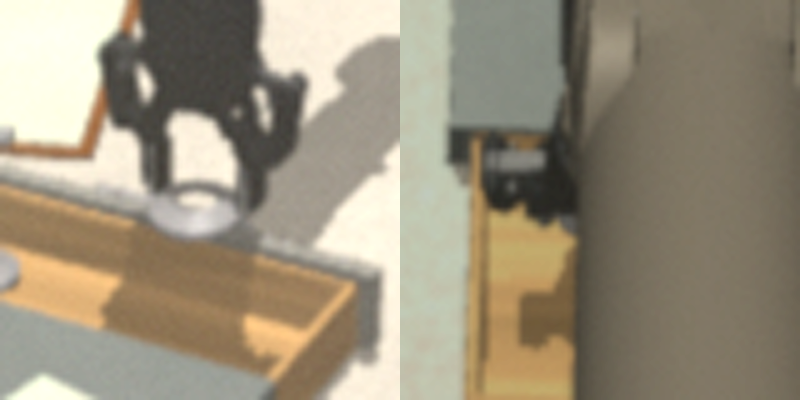

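```bash
python3 - <<'E'
from h import *
c=cam('scene'); st()
u,v=proj(c,[.52,-.128,.165]).astype(int)
P=lambda x,y,z:np.round(onz(c,x,y,z),4)
print('now hole',P(u-40+195.5/5-.4,v-40+197/5-.4,.1617+.015),'outline',P(u-40+195.5/5-.4,v-40+211/5-.4,.1617+.008))
u,v=proj(c,[.59,.197,.15]).astype(int)
print('w1 hole',P(u-75+381/5-.4,v-50+219/5-.4,.1637+.015),'outline',P(u-75+382/5-.4,v-50+228/5-.4,.1637+.008))
E
```

```text
t 26.3 pos [ 0.5201 -0.1277  0.162 ] rot [-1.8e+02  1.0e-01  1.0e-01] F [ 0.2 -0.1 -1.8] w 0.057 ff 63.8 q [ 34.  22. -29.  94.  11.  67. -88.]
now hole [ 0.531  -0.1271  0.1767] outline [ 0.536  -0.1246  0.1697]
w1 hole [0.5942 0.1957 0.1787] outline [0.593  0.1964 0.1717]
```

The grip is offset by roughly 10 mm with a shallow hold. I'll set the washer down in the freed front-left spot and regrip it centred.

>>> arm_command(
  plan="-2 0 2 0; -4 0 4 0; -5.8 0 6 0; -5.8 0 8 0; -5.8 0 10 0; -5.8 0 11.5 0; -5.8 0 12.8 0; -5.8 0 13.6 0; -5.8 0 14 0; -5.8 0 14.1 0; -5.8 0 14.1 0; -5.8 0 14.1 0",
)

```text
time_s: 27.33
tool_pos: [0.4637, -0.1281, 0.0229]
eef_rot: [180.0, -0.1, 0.1]
force: [-0.1, 0.1, -1.2]
gripper_width: 0.0571
finger_force: 63.9
```

>>> arm_command(
  plan="0 0 0 0; 0 0 0 0; 0 0 0 0; 0 0 0 0; 0 0 0 0",
  claw=0.15,
)

```text
time_s: 27.75
tool_pos: [0.4632, -0.128, 0.0226]
eef_rot: [180.0, -0.0, 0.1]
force: [-0.1, -0.4, 0.6]
gripper_width: 0.0724
finger_force: 0.0
```

>>> arm_command(
  plan="0 0 -3 0; 0 0 -7 0; 0 0 -11 0; 0 -4 -13 0; 0 -8 -13 0; 0 -12 -13 0; 0 -16 -13 0; 0 -20 -13 0; 0 -20 -13 0; 0 -20 -13 0; 0 -20 -13 0; 0 -20 -13 0",
)

```text
time_s: 28.75
tool_pos: [0.4625, 0.0701, 0.152]
eef_rot: [179.9, 0.0, -0.0]
force: [-0.1, -0.3, 0.4]
gripper_width: 0.0725
finger_force: 0.0
```

```bash
cat >> h.py <<'E'
def washers(ct,boxes,k=8):
    for u,v,z in boxes:
        x0,y0=int(u)-16,int(v)-16
        p=cv2.resize(ct['img'][y0:y0+32,x0:x0+32],None,fx=k,fy=k,interpolation=cv2.INTER_CUBIC).astype(float)
        m=(((p[...,0]-p[...,2])/(p.sum(2)+1))<0.10).astype(np.uint8)*255
        cc,hh=cv2.findContours(m,cv2.RETR_CCOMP,cv2.CHAIN_APPROX_NONE)
        for q,hq in zip(cc,hh[0]):
            M=cv2.moments(q)
            if 15000<M['m00']<32000:
                g=np.array([M['m10'],M['m01']])/M['m00']; px=(g+.5)/k-.5+[x0,y0]
                print(px.round(1),np.round(onz(ct,*px,z),4),M['m00']/64,cv2.boundingRect(q))
E
python3 - <<'E'
from h import *
st(); t=cam('top','t3')
b=[(*proj(t,[.472,-.128,.025]),.025),(*proj(t,[.5365,-.2329,.031]),.031),(*proj(t,[.4662,-.3348,.025]),.025)]
washers(t,b)
E
```

```text
t 28.8 pos [0.4625 0.0701 0.152 ] rot [179.9   0.   -0. ] F [-0.1 -0.3  0.4] w 0.0725 ff 0.0 q [  20.   15.  -37.  105.   10.   63. -110.]
[316.2 206.4] [ 0.4737 -0.1285  0.025 ] 339.421875 (57, 52, 169, 167)
[352.7 184.3] [ 0.5408 -0.2329  0.031 ] 355.4609375 (51, 42, 172, 170)
[388.4 209.1] [ 0.4716 -0.3362  0.025 ] 353.9296875 (56, 40, 174, 168)
```

>>> arm_command(
  plan="0.3 4 0 0; 0.6 8 0 0; 0.9 12 0 0; 1.1 16 0 0; 1.1 19 1 0; 1.1 19.9 3 0; 1.1 19.9 5 0; 1.1 19.9 6 0; 1.1 19.9 6 0; 1.1 19.9 6 0; 1.1 19.9 6 0; 1.1 19.9 6 0",
)

```text
time_s: 29.8
tool_pos: [0.4751, -0.1266, 0.0936]
eef_rot: [180.0, -0.1, 0.2]
force: [0.4, -0.3, 0.4]
gripper_width: 0.0727
finger_force: 0.0
```

```bash
python3 - <<'E'
from h import *
st(); go(.474,-.1285,.0195,0)
E
```

```text
t 29.8 pos [ 0.4751 -0.1266  0.0936] rot [ 1.8e+02 -1.0e-01  2.0e-01] F [ 0.4 -0.3  0.4] w 0.0727 ff 0.0 q [ 36.  21. -29. 106.  12.  56. -88.]
go [-0.13  0.18  7.41] 0.2
```

>>> arm_command(
  plan="-0.1 0.15 1.5 0; -0.1 0.15 3 0; -0.1 0.15 4.5 0; -0.1 0.15 5.5 0; -0.1 0.15 6.5 0; -0.1 0.15 7.1 0; -0.1 0.15 7.4 0; -0.1 0.15 7.4 0; -0.1 0.15 7.4 0; -0.1 0.15 7.4 0; -0.1 0.15 7.4 0",
)

```text
time_s: 30.72
tool_pos: [0.4736, -0.1286, 0.0189]
eef_rot: [180.0, -0.1, 0.1]
force: [-0.5, -0.8, 0.0]
gripper_width: 0.0727
finger_force: 0.0
```

>>> arm_command(
  plan="0 0 0 0; 0 0 0 0; 0 0 0 0; 0 0 0 0; 0 0 0 0; 0 0 0 0; 0 0 0 0",
  claw=1,
)

```text
time_s: 31.3
tool_pos: [0.4748, -0.1285, 0.02]
eef_rot: [179.9, -0.2, 0.2]
force: [-1.0, -0.5, 7.4]
gripper_width: 0.0591
finger_force: 62.6
```

>>> arm_command(
  plan="0 0 -0.5 0; 0 0 -2 0; 0 0 -4 0; 0 0 -6 0; 0 0 -8 0; 0 0 -10 0; 0 0 -12 0; 0 0 -14.5 0; 0 0 -14.5 0; 0 0 -14.5 0; 0 0 -14.5 0; 0 0 -14.5 0",
)

```text
time_s: 32.3
tool_pos: [0.4716, -0.1283, 0.1619]
eef_rot: [-180.0, 0.2, 0.1]
force: [-0.4, -0.6, -1.7]
gripper_width: 0.0591
finger_force: 64.5
```

```bash
python3 - <<'E'
from h import *
st(); go(.590,.1972,.166,0)
E
```

```text
t 32.3 pos [ 0.4716 -0.1283  0.1619] rot [-1.8e+02  2.0e-01  1.0e-01] F [-0.4 -0.6 -1.7] w 0.0591 ff 64.5 q [ 38.  16. -30. 101.   9.  65. -85.]
go [ 11.91 -32.52  -0.43] 0.1
```

>>> arm_command(
  plan="1.4 -3.7 -0.4 0; 2.8 -7.5 -0.4 0; 4.2 -11.4 -0.4 0; 5.6 -15.3 -0.4 0; 7 -19.2 -0.4 0; 8.4 -23 -0.4 0; 9.8 -27 -0.4 0; 11 -30.5 -0.4 0; 11.7 -32.5 -0.4 0; 11.7 -32.5 -0.4 0; 11.7 -32.5 -0.4 0; 11.7 -32.5 -0.4 0",
)

```text
time_s: 33.3
tool_pos: [0.5886, 0.1952, 0.1656]
eef_rot: [179.9, 0.2, 0.1]
force: [-1.1, -0.3, -1.5]
gripper_width: 0.0589
finger_force: 64.6
```

>>> arm_command(
  plan="0 0 0 0; 0 0 0 0; 0 0 0 0; 0 0 0 0; 0 0 0 0; 0 0 0 0",
)

```text
time_s: 33.8
tool_pos: [0.5892, 0.1965, 0.1674]
eef_rot: [180.0, -0.0, 0.1]
force: [-0.2, 0.3, -1.8]
gripper_width: 0.0591
finger_force: 64.6
```

```bash
python3 - <<'E'
from h import *
st(); go(.590,.1972,.12,0)
E
```

```text
t 33.8 pos [0.5892 0.1965 0.1674] rot [ 1.8e+02 -0.0e+00  1.0e-01] F [-0.2  0.3 -1.8] w 0.0591 ff 64.6 q [   2.   32.  -34.   79.   18.   74. -123.]
go [ 0.08 -0.07  4.74] 0.1
```

>>> arm_command(
  plan="0.05 -0.05 1 0; 0.05 -0.05 2 0; 0.05 -0.05 2.8 0; 0.05 -0.05 3.6 0; 0.05 -0.05 4.2 0; 0.05 -0.05 4.8 0; 0.05 -0.05 4.8 0; 0.05 -0.05 4.8 0; 0.05 -0.05 4.8 0",
)

```text
time_s: 34.55
tool_pos: [0.59, 0.1976, 0.1197]
eef_rot: [-180.0, -0.0, 0.1]
force: [-0.2, -0.2, -1.2]
gripper_width: 0.0589
finger_force: 64.6
```

>>> arm_command(
  plan="0 0 0.7 0; 0 0 1.4 0; 0 0 2.1 0; 0 0 2.7 0; 0 0 3.2 0; 0 0 3.5 0; 0 0 3.5 0; 0 0 3.5 0",
)

```text
time_s: 35.22
tool_pos: [0.5895, 0.1974, 0.084]
eef_rot: [180.0, 0.0, 0.1]
force: [1.0, 0.8, -1.4]
gripper_width: 0.0589
finger_force: 64.6
```

>>> arm_command(
  plan="0 0 0 0; 0 0 0 0; 0 0 0 0; 0 0 0 0; 0 0 0 0",
  claw=0.15,
)

```text
time_s: 35.63
tool_pos: [0.5899, 0.1973, 0.0846]
eef_rot: [180.0, -0.0, 0.1]
force: [-0.2, 0.7, -0.4]
gripper_width: 0.0727
finger_force: 0.0
```

>>> arm_command(
  plan="0 0 -1 0; 0 0 -3 0; 0 0 -6 0; 0 0 -9 0; -0.5 4 -9 0; -1 8 -9 0; -1.5 12 -9 0; -2 16 -9 0; -2.5 20 -9 0; -3 24 -9 0; -3.5 28 -9 0; -4 31 -9 0",
)

```text
time_s: 36.63
tool_pos: [0.5498, -0.1176, 0.1752]
eef_rot: [179.8, -0.0, -0.1]
force: [0.3, -1.7, 0.6]
gripper_width: 0.0727
finger_force: 0.0
```

>>> arm_command(
  plan="0 0 0 0; 0 0 0 0; 0 0 0 0; 0 0 0 0; 0 0 0 0; 0 0 0 0",
)

```text
time_s: 37.13
tool_pos: [0.5507, -0.1109, 0.1745]
eef_rot: [-180.0, -0.0, 0.3]
force: [0.3, -0.1, 0.4]
gripper_width: 0.0727
finger_force: 0.0
```

```bash
python3 - <<'E'
from h import *
st(); t=cam('top','t4'); cam('scene','s4')
b=[(*proj(t,[.541,-.2329,.031]),.031),(*proj(t,[.4716,-.3348,.025]),.025)]
washers(t,b); go(.540,-.2325,.11,0)
E
```

```text
t 37.1 pos [ 0.5507 -0.1109  0.1745] rot [-180.    -0.     0.3] F [ 0.3 -0.1  0.4] w 0.0727 ff 0.0 q [ 33.  25. -32.  89.  13.  70. -91.]
[388.4 208.6] [ 0.473  -0.3362  0.025 ] 354.09375 (56, 44, 174, 170)
go [-1.11 12.08  6.43] 0.3
```

>>> arm_command(
  plan="-0.4 4 0 0; -0.7 8 0 0; -0.95 12 1 0; -0.95 12.1 3 0; -0.95 12.1 5 0; -0.95 12.1 6.3 0; -0.95 12.1 6.3 0; -0.95 12.1 6.3 0; -0.95 12.1 6.3 0; -0.95 12.1 6.3 0; -0.95 12.1 6.3 0",
)

```text
time_s: 38.15
tool_pos: [0.5422, -0.2338, 0.1127]
eef_rot: [179.9, -0.1, 0.2]
force: [-0.5, 0.1, 0.6]
gripper_width: 0.0725
finger_force: 0.0
```

```bash
python3 - <<'E'
from h import *
st(); go(.5415,-.2325,.0255,0)
E
```

```text
t 38.1 pos [ 0.5422 -0.2338  0.1127] rot [ 1.799e+02 -1.000e-01  2.000e-01] F [-0.5  0.1  0.6] w 0.0725 ff 0.0 q [ 41.  30. -29.  89.  16.  64. -80.]
go [-0.09 -0.14  8.72] 0.2
```

>>> arm_command(
  plan="-0.1 -0.1 1.5 0; -0.1 -0.1 3 0; -0.1 -0.1 4.5 0; -0.1 -0.1 6 0; -0.1 -0.1 7 0; -0.1 -0.1 7.8 0; -0.1 -0.1 8.4 0; -0.1 -0.1 8.7 0; -0.1 -0.1 8.7 0; -0.1 -0.1 8.7 0; -0.1 -0.1 8.7 0",
)

```text
time_s: 39.07
tool_pos: [0.5409, -0.2329, 0.0251]
eef_rot: [180.0, -0.1, 0.1]
force: [-1.4, -0.2, -0.4]
gripper_width: 0.0723
finger_force: 0.0
```

>>> arm_command(
  plan="0 0 0 0; 0 0 0 0; 0 0 0 0; 0 0 0 0; 0 0 0 0; 0 0 0 0; 0 0 0 0",
  claw=1,
)

```text
time_s: 39.65
tool_pos: [0.5419, -0.2329, 0.0263]
eef_rot: [179.9, -0.2, 0.1]
force: [-1.2, 0.5, 4.6]
gripper_width: 0.0592
finger_force: 63.1
```

>>> arm_command(
  plan="0 0 -0.5 0; 0 0 -2 0; 0 0 -4 0; 0 0 -6 0; 0 0 -8 0; 0 0 -10 0; 0 0 -12 0; 0 0 -14.5 0; 0 0 -14.5 0; 0 0 -14.5 0; 0 0 -14.5 0; 0 0 -14.5 0",
)

```text
time_s: 40.65
tool_pos: [0.5389, -0.2326, 0.1676]
eef_rot: [-179.9, 0.2, 0.1]
force: [-0.2, -0.3, -1.2]
gripper_width: 0.0588
finger_force: 64.6
```

```bash
python3 - <<'E'
from h import *
st(); go(.590,.1972,.170,0)
E
```

```text
t 40.6 pos [ 0.5389 -0.2326  0.1676] rot [-1.799e+02  2.000e-01  1.000e-01] F [-0.2 -0.3 -1.2] w 0.0588 ff 64.6 q [ 42.  28. -29.  85.  14.  71. -79.]
go [  5.21 -42.96  -0.21] 0.1
```

>>> arm_command(
  plan="0.5 -3.8 -0.2 0; 1 -7.9 -0.2 0; 1.5 -12 -0.2 0; 2 -16 -0.2 0; 2.5 -20 -0.2 0; 3 -24 -0.2 0; 3.5 -28 -0.2 0; 4 -32 -0.2 0; 4.5 -36 -0.2 0; 4.9 -40 -0.2 0; 5 -43 -0.2 0; 5 -43 -0.2 0",
)

```text
time_s: 41.65
tool_pos: [0.5854, 0.2087, 0.1699]
eef_rot: [-179.5, 0.2, 0.9]
force: [-0.9, 2.5, -0.8]
gripper_width: 0.0593
finger_force: 64.7
```

>>> arm_command(
  plan="0 0 0 0; 0 0 0 0; 0 0 0 0; 0 0 0 0; 0 0 0 0; 0 0 0 0; 0 0 0 0",
)

```text
time_s: 42.23
tool_pos: [0.5894, 0.1966, 0.1714]
eef_rot: [180.0, -0.0, 0.1]
force: [-0.2, -0.1, -1.0]
gripper_width: 0.059
finger_force: 64.7
```

```bash
python3 - <<'E'
from h import *
st(); go(.590,.1972,.12,0)
E
```

```text
t 42.2 pos [0.5894 0.1966 0.1714] rot [ 1.8e+02 -0.0e+00  1.0e-01] F [-0.2 -0.1 -1. ] w 0.059 ff 64.7 q [   2.   32.  -34.   79.   18.   74. -123.]
go [ 0.06 -0.06  5.14] 0.1
```

>>> arm_command(
  plan="0.1 -0.05 1 0; 0.1 -0.05 2 0; 0.1 -0.05 2.8 0; 0.1 -0.05 3.6 0; 0.1 -0.05 4.2 0; 0.1 -0.05 4.7 0; 0.1 -0.05 4.7 0; 0.1 -0.05 4.7 0; 0.1 -0.05 4.7 0",
)

```text
time_s: 42.98
tool_pos: [0.5905, 0.1981, 0.1247]
eef_rot: [-180.0, -0.0, 0.1]
force: [0.4, 0.2, -1.4]
gripper_width: 0.0591
finger_force: 64.7
```

>>> arm_command(
  plan="0 0 0.5 0; 0 0 1 0; 0 0 1.5 0; 0 0 2 0; 0 0 2 0; 0 0 2 0; 0 0 2 0",
)

```text
time_s: 43.57
tool_pos: [0.5902, 0.1979, 0.1043]
eef_rot: [-180.0, -0.0, 0.1]
force: [-0.6, 0.7, -0.4]
gripper_width: 0.059
finger_force: 64.7
```

>>> arm_command(
  plan="0 0 0.1 0; 0 0 0.1 0; 0 0 0.1 0; 0 0 0.1 0; 0 0 0.1 0; 0 0 0.1 0",
  claw=0.15,
)

```text
time_s: 44.07
tool_pos: [0.5903, 0.1979, 0.1035]
eef_rot: [-180.0, -0.0, 0.1]
force: [0.1, -0.1, -0.0]
gripper_width: 0.0725
finger_force: 0.0
```

>>> arm_command(
  plan="0 0 -1 0; 0 0 -3 0; 0 0 -6 0; 0 1 -7.5 0; -1.3 5 -7.5 0; -2.6 9 -7.5 0; -3.9 13 -7.5 0; -5.2 17 -7.5 0; -6.4 21 -7.5 0; -7.6 25 -7.5 0; -8.8 29 -7.5 0; -10 33 -7.5 0",
)

```text
time_s: 45.07
tool_pos: [0.4909, -0.1322, 0.1794]
eef_rot: [180.0, -0.1, 0.2]
force: [1.1, -0.6, -0.6]
gripper_width: 0.0724
finger_force: 0.0
```

>>> arm_command(
  plan="0 0 0 0; 0 0 0 0; 0 0 0 0; 0 0 0 0; 0 0 0 0; 0 0 0 0",
)

```text
time_s: 45.57
tool_pos: [0.492, -0.1287, 0.1785]
eef_rot: [-180.0, -0.0, 0.3]
force: [0.1, 0.3, 0.3]
gripper_width: 0.0723
finger_force: 0.0
```

```bash
python3 - <<'E'
from h import *
st(); t=cam('top','t5'); cam('scene','s5')
washers(t,[(*proj(t,[.473,-.3348,.025]),.025)]); go(.474,-.336,.10,0)
E
```

```text
t 45.6 pos [ 0.492  -0.1287  0.1785] rot [-180.    -0.     0.3] F [0.1 0.3 0.3] w 0.0723 ff 0.0 q [ 38.  18. -32.  97.  10.  68. -86.]
[388.4 208.2] [ 0.474  -0.3362  0.025 ] 354.0078125 (56, 50, 174, 167)
go [-1.88 20.66  7.83] 0.3
```

>>> arm_command(
  plan="-0.4 4 0 0; -0.7 8 0 0; -1 12 0 0; -1.4 16 1 0; -1.7 20 2 0; -1.7 20.5 4 0; -1.7 20.5 6 0; -1.7 20.5 7.8 0; -1.7 20.5 7.8 0; -1.7 20.5 7.8 0; -1.7 20.5 7.8 0; -1.7 20.5 7.8 0",
)

```text
time_s: 46.67
tool_pos: [0.4764, -0.3357, 0.102]
eef_rot: [179.9, -0.2, 0.2]
force: [1.2, -1.4, -0.7]
gripper_width: 0.0728
finger_force: 0.0
```

```bash
python3 - <<'E'
from h import *
st(); go(.474,-.336,.0195,0)
E
```

```text
t 46.7 pos [ 0.4764 -0.3357  0.102 ] rot [179.9  -0.2   0.2] F [ 1.2 -1.4 -0.7] w 0.0728 ff 0.0 q [ 51.  30. -25.  91.  14.  62. -67.]
go [-0.27  0.01  8.25] 0.2
```

>>> arm_command(
  plan="-0.2 0 1.5 0; -0.2 0 3 0; -0.2 0 4.5 0; -0.2 0 6 0; -0.2 0 7 0; -0.2 0 7.8 0; -0.2 0 8.2 0; -0.2 0 8.2 0; -0.2 0 8.2 0; -0.2 0 8.2 0; -0.2 0 8.2 0",
)

```text
time_s: 47.58
tool_pos: [0.4736, -0.3359, 0.0191]
eef_rot: [179.9, -0.1, 0.1]
force: [0.5, -0.1, 0.9]
gripper_width: 0.0723
finger_force: 0.0
```

>>> arm_command(
  plan="0 0 0 0; 0 0 0 0; 0 0 0 0; 0 0 0 0; 0 0 0 0; 0 0 0 0; 0 0 0 0",
  claw=1,
)

```text
time_s: 48.17
tool_pos: [0.4747, -0.3358, 0.0204]
eef_rot: [179.9, -0.2, 0.2]
force: [-0.5, 0.6, 7.4]
gripper_width: 0.0589
finger_force: 62.5
```

>>> arm_command(
  plan="0 0 -0.5 0; 0 0 -2 0; 0 0 -4 0; 0 0 -6 0; 0 0 -8 0; 0 0 -10 0; 0 0 -12 0; 0 0 -15 0; 0 0 -15 0; 0 0 -15 0; 0 0 -15 0; 0 0 -15 0",
)

```text
time_s: 49.17
tool_pos: [0.4718, -0.335, 0.1666]
eef_rot: [-179.9, 0.2, 0.1]
force: [0.1, -0.0, -1.0]
gripper_width: 0.0589
finger_force: 64.5
```

```bash
python3 - <<'E'
from h import *
st(); go(.590,.1972,.170,0)
E
```

```text
t 49.2 pos [ 0.4718 -0.335   0.1666] rot [-1.799e+02  2.000e-01  1.000e-01] F [ 0.1 -0.  -1. ] w 0.0589 ff 64.5 q [ 52.  26. -26.  87.  12.  70. -66.]
go [ 11.95 -53.2   -0.28] 0.1
```

>>> arm_command(
  plan="0.8 -3.8 -0.3 0; 1.6 -7.8 -0.3 0; 2.4 -11.8 -0.3 0; 3.2 -15.8 -0.3 0; 4 -19.8 -0.3 0; 4.8 -23.8 -0.3 0; 5.6 -27.8 -0.3 0; 6.4 -31.8 -0.3 0; 7.2 -35.8 -0.3 0; 8 -39.8 -0.3 0; 9 -43 -0.3 0; 10 -46 -0.3 0",
)

```text
time_s: 50.17
tool_pos: [0.5707, 0.1275, 0.1698]
eef_rot: [-180.0, 0.2, 0.3]
force: [0.0, -0.4, -0.3]
gripper_width: 0.0586
finger_force: 64.5
```

>>> arm_command(
  plan="0 0 0 0; 0 0 0 0; 0 0 0 0; 0 0 0 0; 0 0 0 0; 0 0 0 0",
)

```text
time_s: 50.67
tool_pos: [0.5719, 0.1229, 0.1711]
eef_rot: [179.9, 0.0, -0.0]
force: [0.0, 0.2, -0.4]
gripper_width: 0.0585
finger_force: 64.6
```

```bash
python3 - <<'E'
from h import *
st(); go(.590,.1972,.17,0)
E
```

```text
t 50.7 pos [0.5719 0.1229 0.1711] rot [179.9   0.   -0. ] F [ 0.   0.2 -0.4] w 0.0585 ff 64.6 q [  10.   28.  -34.   85.   16.   72. -117.]
go [ 1.81 -7.43  0.1 ] -0.0
```

>>> arm_command(
  plan="1 -3.5 0 0; 1.8 -6.5 0 0; 1.8 -7.4 0 0; 1.8 -7.4 0 0; 1.8 -7.4 0 0; 1.8 -7.4 0 0; 1.8 -7.4 0 0; 1.8 -7.4 0 0",
)

```text
time_s: 51.33
tool_pos: [0.5901, 0.1966, 0.1713]
eef_rot: [179.9, -0.0, -0.0]
force: [0.4, -0.5, -1.2]
gripper_width: 0.0585
finger_force: 64.7
```

>>> arm_command(
  plan="0 0 1 0; 0 0 2 0; 0 0 3 0; 0 0 4 0; 0 0 4.6 0; 0 0 4.6 0; 0 0 4.6 0; 0 0 4.6 0",
)

```text
time_s: 52.0
tool_pos: [0.59, 0.199, 0.1256]
eef_rot: [-180.0, -0.0, 0.1]
force: [0.4, 0.4, -0.8]
gripper_width: 0.0588
finger_force: 64.7
```

>>> arm_command(
  plan="0 0.1 0.5 0; 0 0.1 1 0; 0 0.1 1.5 0; 0 0.1 1.5 0; 0 0.1 1.5 0; 0 0.1 1.5 0",
)

```text
time_s: 52.5
tool_pos: [0.5896, 0.1977, 0.1102]
eef_rot: [180.0, 0.0, 0.1]
force: [0.3, -0.2, -0.6]
gripper_width: 0.0585
finger_force: 64.7
```

>>> arm_command(
  plan="0 0 0 0; 0 0 0 0; 0 0 0 0; 0 0 0 0; 0 0 0 0; 0 0 0 0",
  claw=0.15,
)

```text
time_s: 53.0
tool_pos: [0.5898, 0.1978, 0.1105]
eef_rot: [-180.0, -0.0, 0.1]
force: [-0.8, 0.7, -1.2]
gripper_width: 0.0726
finger_force: 0.0
```

>>> arm_command(
  plan="0 0 -2 0; 0 0 -5 0; 0 0 -8 0; 0 3 -8 0; -2 7 -8 0; -4 11 -8 0; -6 14 -8 0; -8 17 -8 0; -10 20 -8 0; -12 23 -8 0; -12 23 -8 0; -12 23 -8 0",
)

```text
time_s: 54.0
tool_pos: [0.4694, -0.0353, 0.1904]
eef_rot: [179.9, -0.0, -0.2]
force: [0.2, 1.3, 0.1]
gripper_width: 0.0724
finger_force: 0.0
```

```bash
python3 - <<'E'
from h import *
c=cam('scene','s6'); t=cam('top','t6'); st()
a=cv2.resize(c['img'][225:305,280:380,::-1],None,fx=4,fy=4,interpolation=cv2.INTER_CUBIC)
b=cv2.resize(t['img'][135:215,150:250,::-1],None,fx=4,fy=4,interpolation=cv2.INTER_CUBIC)
d=cv2.resize(t['img'][210:270,150:250,::-1],None,fx=4,fy=4,interpolation=cv2.INTER_CUBIC)
e=cv2.resize(t['img'][150:210,290:390,::-1],None,fx=4,fy=4,interpolation=cv2.INTER_CUBIC)
cv2.imwrite('pics/g6.png',cv2.convertScaleAbs(np.vstack([np.hstack([a,b]),np.hstack([d,e])]),alpha=1.4))
E
```

```text
t 54.1 pos [ 0.4708 -0.0316  0.1907] rot [-1.8e+02 -1.0e-01  2.0e-01] F [0.5 0.3 0.8] w 0.0727 ff 0.0 q [ 31.  13. -34. 101.   8.  68. -95.]
```

View pics/g6.png

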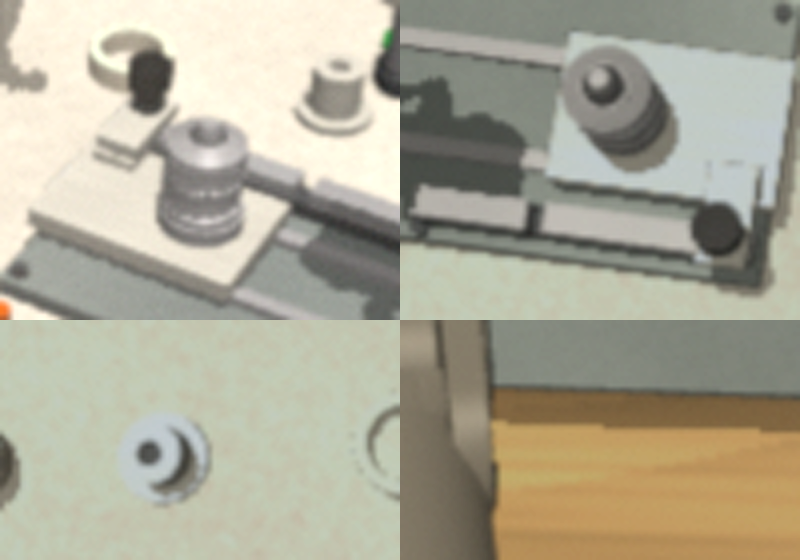

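The five-washer stack is flat and alternating (scene crop (205,180)); the nest has been knocked aside, its hub top now at top-camera pixel (186.9,243.1). Locate it.

```bash
python3 - <<'E'
from h import *
t=cam('top')
n=onz(t,186.85,243.1,.05);print(n)
# flange outline
print(onz(t,150+164/4-.4,210+(458-320)/4-.4,.008))
st(); go(n[0],n[1],.12,0)
E
```

```text
[0.35512575 0.23690322 0.05      ]
[0.35482239 0.23550372 0.008     ]
t 54.1 pos [ 0.471  -0.0309  0.1907] rot [-1.799e+02 -1.000e-01  3.000e-01] F [-0.3  1.2 -0.5] w 0.0731 ff 0.0 q [ 31.  13. -34. 101.   8.  68. -95.]
go [-11.47 -26.83   7.08] 0.3
```

>>> arm_command(
  plan="-1.5 -3.6 0 0; -3 -7.3 0 0; -4.5 -11 0 0; -6 -14.7 0 0; -7.5 -18.4 0 0; -9 -22 0 0; -10.5 -25 1 0; -11.5 -26.8 3 0; -11.5 -26.8 5 0; -11.5 -26.8 7 0; -11.5 -26.8 7 0; -11.5 -26.8 7 0",
  claw=0.25,
)

```text
time_s: 55.15
tool_pos: [0.3535, 0.2364, 0.1199]
eef_rot: [-180.0, 0.1, 0.3]
force: [-0.6, 0.4, -0.1]
gripper_width: 0.0641
finger_force: 0.0
```

>>> arm_command(
  plan="0 0 0 0; 0 0 1 0; 0 0 1 0; 0 0 1 0; 0 0 1 0; 0 0 1 0",
)

```text
time_s: 55.65
tool_pos: [0.355, 0.2352, 0.1106]
eef_rot: [-180.0, -0.0, 0.1]
force: [0.5, 0.1, -0.1]
gripper_width: 0.0637
finger_force: 0.0
```

```bash
python3 - <<'E'
from h import *
st(); go(.355,.2362,.02,0)
E
```

```text
t 55.6 pos [0.355  0.2352 0.1106] rot [-1.8e+02 -0.0e+00  1.0e-01] F [ 0.5  0.1 -0.1] w 0.0637 ff 0.0 q [   4.   15.  -46.  114.   13.   56. -138.]
go [-0.   -0.1   9.06] 0.1
```

>>> arm_command(
  plan="0 0 2 0; 0 0 4 0; 0 0 6 0; 0 0 7.5 0; 0 0 8.6 0; 0 0 9 0; 0 0 9 0; 0 0 9 0; 0 0 9 0",
)

```text
time_s: 56.4
tool_pos: [0.3555, 0.2358, 0.0212]
eef_rot: [-179.9, -0.1, 0.1]
force: [0.4, -0.2, -0.1]
gripper_width: 0.0643
finger_force: 0.0
```

>>> arm_command(
  plan="0 0 0 0; 0 0 0 0; 0 0 0 0; 0 0 0 0; 0 0 0 0; 0 0 0 0; 0 0 0 0",
  claw=1,
)

```text
time_s: 56.98
tool_pos: [0.3556, 0.2362, 0.0215]
eef_rot: [-179.9, -0.1, 0.1]
force: [-0.7, -0.1, 5.5]
gripper_width: 0.0428
finger_force: 61.5
```

>>> arm_command(
  plan="0 0 -1 0; 0 0 -3 0; 0 0 -5 0; 0 0 -8 0; 0 0 -11 0; 0 0 -14 0; 0 0 -16.5 0; 0 0 -16.5 0; 0 0 -16.5 0; 0 0 -16.5 0",
)

```text
time_s: 57.82
tool_pos: [0.3538, 0.2343, 0.1844]
eef_rot: [179.9, 0.1, 0.1]
force: [-0.9, -0.4, -1.9]
gripper_width: 0.0427
finger_force: 61.4
```

```bash
python3 - <<'E'
from h import *
st(); go(.590,.1972,.185,0)
E
```

```text
t 57.8 pos [0.3538 0.2343 0.1844] rot [1.799e+02 1.000e-01 1.000e-01] F [-0.9 -0.4 -1.9] w 0.0427 ff 61.4 q [   8.    9.  -48.  108.    8.   67. -133.]
go [23.61  3.76 -0.09] 0.1
```

>>> arm_command(
  plan="3.5 0.5 0 0; 7 1.1 0 0; 10.5 1.7 0 0; 14 2.3 0 0; 17.5 2.9 0 0; 20.5 3.4 0 0; 22.5 3.7 0 0; 23.5 3.8 0 0; 23.5 3.8 0 0; 23.5 3.8 0 0; 23.5 3.8 0 0; 23.5 3.8 0 0",
)

```text
time_s: 58.82
tool_pos: [0.588, 0.1985, 0.1848]
eef_rot: [180.0, 0.1, 0.3]
force: [0.9, 0.6, -1.3]
gripper_width: 0.0426
finger_force: 61.4
```

```bash
python3 - <<'E'
from h import *
st(); go(.590,.1972,.146,0)
E
```

```text
t 58.8 pos [0.588  0.1985 0.1848] rot [1.8e+02 1.0e-01 3.0e-01] F [ 0.9  0.6 -1.3] w 0.0426 ff 61.4 q [   5.   33.  -40.   78.   21.   77. -125.]
go [0.2  0.13 3.88] 0.3
```

>>> arm_command(
  plan="0.2 0.1 0 0; 0.2 0.1 0.7 0; 0.2 0.1 1.4 0; 0.2 0.1 2 0; 0.2 0.1 2.6 0; 0.2 0.1 3 0; 0.2 0.1 3 0; 0.2 0.1 3 0; 0.2 0.1 3 0",
)

```text
time_s: 59.57
tool_pos: [0.5919, 0.1969, 0.1555]
eef_rot: [-180.0, -0.0, 0.1]
force: [-0.4, -0.1, -1.9]
gripper_width: 0.0426
finger_force: 61.4
```

>>> arm_command(
  plan="0 0 0.3 0; 0 0 0.6 0; 0 0 0.8 0; 0 0 0.9 0; 0 0 0.9 0; 0 0 0.9 0",
)

```text
time_s: 60.07
tool_pos: [0.5917, 0.1967, 0.1462]
eef_rot: [180.0, 0.0, 0.1]
force: [0.2, 0.6, -1.6]
gripper_width: 0.0426
finger_force: 61.4
```

>>> arm_command(
  plan="0 0 0.1 0; 0 0 0.2 0; 0 0 0.2 0; 0 0 0.2 0",
)

```text
time_s: 60.4
tool_pos: [0.5919, 0.1968, 0.1447]
eef_rot: [-180.0, -0.0, 0.1]
force: [0.1, -0.2, -0.8]
gripper_width: 0.0426
finger_force: 61.7
```

>>> arm_command(
  plan="0 0 0 0; 0 0 0 0; 0 0 0 0; 0 0 0 0; 0 0 0 0; 0 0 0 0",
  claw=0.25,
)

```text
time_s: 60.9
tool_pos: [0.5918, 0.1968, 0.1443]
eef_rot: [-180.0, -0.0, 0.1]
force: [-0.0, -0.3, -0.0]
gripper_width: 0.0641
finger_force: 0.0
```

>>> arm_command(
  plan="0 0 -1 0; 0 0 -3 0; 0 0 -6 0; 0 0 -8 0; -4 3 -8 0; -8 6 -8 0; -12 9 -8 0; -14 13 -8 0; -14 17 -8 0; -14 21 -8 0; -14 25 -8 0; -14 29 -8 0",
)

```text
time_s: 61.9
tool_pos: [0.4521, -0.0791, 0.2257]
eef_rot: [179.9, -0.1, 0.2]
force: [1.5, -0.6, 0.4]
gripper_width: 0.0642
finger_force: 0.0
```

```bash
python3 - <<'E'
from h import *
st()
c=cam('scene','s7'); t=cam('top','t7')
# nest top rim check: light blob around expected top centre
for cm,n in((c,'s'),(t,'t')):
    for h in(.123,.131,.173): print(n,h,proj(cm,[.590,.1972,h]).round(1))
u,v=proj(t,[.59,.197,.173]).astype(int)
g=cv2.cvtColor(t['img'],cv2.COLOR_RGB2GRAY)[v-12:v+13,u-12:u+13]; print(u,v); print('\n'.join(' '.join(f'{x:3d}' for x in r) for r in g[::1]))
k=proj(t,[.496,.117,.106]);print('knob',k)
E
```

```text
t 61.9 pos [ 0.4521 -0.0791  0.2257] rot [ 1.799e+02 -1.000e-01  2.000e-01] F [ 1.5 -0.6  0.4] w 0.0642 ff 0.0 q [ 41.  10. -38.  99.   7.  73. -88.]
s 0.123 [331.4 258.1]
s 0.131 [331.6 256. ]
s 0.173 [332.6 244.4]
t 0.123 [200.5 156. ]
t 0.131 [199.9 155.2]
t 0.173 [196.7 150.8]
196 150
 94  94  95  94  94  93  96  95  95  95  94  93  94  94  94  95  95  94  95  94  94  94  95  95  96
 94  93  94  94  94  94  95  95  94  94  94  93  94  95  94  95  95  95  96  96  95  93  95  96  96
 95  95  94  94  93  94  95  95  94  95  95  94  95  94  94  94  94  94  94  95  94  94  94  94  95
 95  94  95  94  93  94  94  94  94  93  95  97  97  97  97  98  96  94  94  94  94  93  93  93  94
 95  95  94  93  93  93  93  92  93  92 102 113 118 122 120 121 111 103  99  98  96  94  94  95  94
 94  93  93  93  92  93  93  91 111 126 131 134 135 136 136 136 134 130 129 125 113 103  97  94  94
 94  93  93  93  92  93  96 106 126 138 139 140 140 140 139 139 140 139 139 138 135 129 117 101  97
 96  95  95  93  95  97 107 125 136 140 140 141 140 140 141 140 141 140 141 141 140 139 135 129 127
118 114 11
[... 1022 characters left out ...]
140 138 140 141 140 141 140 140 140 135 118  86  58  48  47  49  66
 93  93  93  95 108 129 139 139 128 121 129 136 136 136 137 135 123 102  79  56  47  47  46  52  70
 93  95  94  95 104 126 139 140 133 110  92  95  98  99  99  95  82  63  52  47  47  46  49  59  76
 94  94  94  94  99 123 139 141 138 122  88  65  60  60  60  58  51  49  47  47  47  47  56  69  82
 95  93  94  94  97 121 139 140 140 135 118  85  55  49  50  49  49  49  49  48  51  58  70  80  88
 94  95  94  95  97 121 138 140 140 140 134 109  72  56  53  50  50  51  52  57  67  75  80  86 105
 95  95  94  95 100 122 137 135 134 140 139 130 107  82  72  66  63  65  70  75  80  83  85  88 102
knob [228.9202893  191.60395255]
```

Nest seated (cup at top pixel (197.2,150), expected (196.7,150.8)). Now shut the drawer with closed fingers.

>>> arm_command(
  plan="-2 3 0 0; -4 6 0 0; -6 9 0 0; -8 12 0 0; -10 15 2 0; -10.9 15.3 5 0; -10.9 15.3 8 0; -10.9 15.3 11 0; -10.9 15.3 14 0; -10.9 15.3 16 0; -10.9 15.3 16 0; -10.9 15.3 16 0",
  claw=1,
  newtons=30,
)

```text
time_s: 63.0
tool_pos: [0.3439, -0.2302, 0.0644]
eef_rot: [-179.9, 0.1, 0.2]
force: [-0.3, -0.2, -0.2]
gripper_width: -0.0001
finger_force: 0.0
```

>>> arm_command(
  plan="0 0 1 0; 0 0 2.2 0; 0 0 2.2 0; 0 0 2.2 0; 0 0 2.2 0",
)

```text
time_s: 63.42
tool_pos: [0.3453, -0.2315, 0.0439]
eef_rot: [179.9, -0.1, 0.1]
force: [0.1, 0.6, 0.0]
gripper_width: 0.0001
finger_force: 0.0
```

```bash
python3 - <<'E'
from h import *
st(); go(.508,-.232,.043,0)
E
```

```text
t 63.4 pos [ 0.3453 -0.2315  0.0439] rot [ 1.799e+02 -1.000e-01  1.000e-01] F [0.1 0.6 0. ] w 0.0001 ff 0.0 q [ 55.  17. -27. 120.  11.  45. -69.]
go [16.27  0.09  0.13] 0.1
```

>>> arm_command(
  plan="1 0 0 0; 2 0 0 0; 3.5 0 0 0; 5 0 0 0; 6.5 0 0 0; 8 0 0 0; 9.5 0 0 0; 11 0 0 0; 12.5 0 0 0; 14 0 0 0; 15.2 0 0 0; 15.6 0 0 0",
)

```text
time_s: 64.42
tool_pos: [0.5033, -0.2301, 0.0428]
eef_rot: [180.0, -0.2, 0.2]
force: [-0.4, -0.6, -0.7]
gripper_width: 0.0001
finger_force: 0.0
```

>>> arm_command(
  plan="0.2 0 0 0; 0.4 0 0 0; 0.6 0 0 0; 0.8 0 0 0; 0.8 0 0 0; 0.8 0 0 0",
)

```text
time_s: 64.92
tool_pos: [0.5077, -0.2304, 0.0423]
eef_rot: [-180.0, 0.0, 0.1]
force: [-0.3, 0.5, -0.7]
gripper_width: -0.0001
finger_force: 0.2
```

>>> arm_command(
  plan="0.2 0 0 0; 0.4 0 0 0; 0.6 0 0 0; 0.8 0 0 0; 0.8 0 0 0; 0.8 0 0 0",
)

```text
time_s: 65.42
tool_pos: [0.5129, -0.2306, 0.042]
eef_rot: [-180.0, 0.4, 0.1]
force: [-6.9, 0.9, 5.2]
gripper_width: -0.0001
finger_force: 3.5
```

>>> arm_command(
  plan="0.2 0 0 0; 0.3 0 0 0; 0.4 0 0 0; 0.4 0 0 0; 0.4 0 0 0",
)

```text
time_s: 65.83
tool_pos: [0.513, -0.2306, 0.0418]
eef_rot: [-180.0, 0.8, 0.0]
force: [-14.0, 1.9, 11.6]
gripper_width: 0.0002
finger_force: 7.0
```

Drawer is shut (resists at 14 N without moving). Now to the knob.

>>> arm_command(
  plan="-1 0 0 0; -2 0 0 0; -2 0 -3 0; -2 0 -7 0; -2 0 -11 0; -2 -4 -13 6; -2 -8 -13 6; -2 -12 -13 6; -2 -16 -13 6; -2 -20 -13 6; -2 -24 -13 6; -2 -28 -13 6",
  claw=0.3,
)

```text
time_s: 66.83
tool_pos: [0.4998, 0.0517, 0.1729]
eef_rot: [-180.0, -0.2, -5.9]
force: [0.3, 0.3, -0.6]
gripper_width: 0.0594
finger_force: 0.0
```

>>> arm_command(
  plan="0 0 0 0; 0 0 0 0; 0 0 0 0; 0 0 0 0; 0 0 0 0; 0 0 0 0",
)

```text
time_s: 67.33
tool_pos: [0.4995, 0.0479, 0.1722]
eef_rot: [180.0, -0.0, -6.0]
force: [-0.1, 0.2, 0.6]
gripper_width: 0.0595
finger_force: 0.0
```

```bash
python3 - <<'E'
from h import *
st(); go(.496,.1168,.14,-6)
E
```

```text
t 67.3 pos [0.4995 0.0479 0.1722] rot [180.  -0.  -6.] F [-0.1  0.2  0.6] w 0.0595 ff 0.0 q [  20.   18.  -34.   98.   11.   67. -113.]
go [-1.07 -6.82  3.21] -0.0
```

>>> arm_command(
  plan="-0.6 -3.5 0 0; -1.1 -6.8 0 0; -1.1 -6.8 1 0; -1.1 -6.8 3 0; -1.1 -6.8 5 0; -1.1 -6.8 5 0; -1.1 -6.8 5 0; -1.1 -6.8 5 0; -1.1 -6.8 5 0",
)

```text
time_s: 68.08
tool_pos: [0.4964, 0.1184, 0.1237]
eef_rot: [-179.9, -0.1, -5.9]
force: [0.8, 0.5, -0.0]
gripper_width: 0.0598
finger_force: 0.0
```

```bash
python3 - <<'E'
from h import *
st(); go(.496,.1168,.078,-6)
E
```

```text
t 68.1 pos [0.4964 0.1184 0.1237] rot [-1.799e+02 -1.000e-01 -5.900e+00] F [ 0.8  0.5 -0. ] w 0.0598 ff 0.0 q [  12.   22.  -35.  101.   14.   61. -124.]
go [-0.04  0.17  4.56] 0.1
```

>>> arm_command(
  plan="0 0.1 1.2 0; 0 0.1 2.4 0; 0 0.1 3.4 0; 0 0.1 4.2 0; 0 0.1 4.5 0; 0 0.1 4.5 0; 0 0.1 4.5 0; 0 0.1 4.5 0",
)

```text
time_s: 68.75
tool_pos: [0.4957, 0.1176, 0.0779]
eef_rot: [-180.0, -0.1, -5.9]
force: [-0.5, 0.1, -0.1]
gripper_width: 0.0596
finger_force: 0.0
```

>>> arm_command(
  plan="0 0 0 0; 0 0 0 0; 0 0 0 0; 0 0 0 0; 0 0 0 0; 0 0 0 0",
  claw=1,
  newtons=60,
)

```text
time_s: 69.25
tool_pos: [0.4958, 0.1188, 0.0784]
eef_rot: [-179.9, -0.1, -5.8]
force: [-1.9, 1.7, 5.8]
gripper_width: 0.0339
finger_force: 59.6
```

>>> arm_command(
  plan="0 0 -0.4 0; 0 0 -0.8 0; 0 0 -1.2 0; 0 0 -1.4 0; 0 0 -1.4 0; 0 0 -1.4 0; 0 0 -1.4 0",
  newtons=90,
)

```text
time_s: 69.83
tool_pos: [0.4954, 0.1169, 0.0909]
eef_rot: [180.0, -0.0, -5.9]
force: [4.8, 1.3, -6.8]
gripper_width: 0.0338
finger_force: 90.0
```

>>> arm_command(
  plan="0 -0.7 0 0; 0 -2 0 0; 0 -3.5 0 0; 0 -5 0 0; 0 -6.5 0 0; 0 -8 0 0; 0 -9.5 0 0; 0 -11 0 0; 0 -12.3 0 0; 0 -13.2 0 0; 0 -13.8 0 0; 0 -14 0 0",
)

```text
time_s: 70.83
tool_pos: [0.5109, 0.2553, 0.0907]
eef_rot: [179.8, -0.1, -5.9]
force: [5.3, -1.9, -7.6]
gripper_width: 0.0331
finger_force: 90.5
```

>>> arm_command(
  plan="0 0 0 0; 0 0 0 0; 0 0 0 0; 0 0 0 0; 0 0 0 0",
)

```text
time_s: 71.25
tool_pos: [0.5109, 0.2553, 0.0909]
eef_rot: [179.9, -0.1, -5.9]
force: [4.5, 0.5, -7.6]
gripper_width: 0.0334
finger_force: 90.5
```

```bash
python3 - <<'E'
from h import *
st()
c=cam('top','t8'); cam('scene','s8')
y=np.array([.1045,.9945]);s=manip.read_state();print('slide',(s['tool_pos'][:2]-[.4957,.1172])@y, 'lat',(s['tool_pos'][:2]-[.4957,.1172])@[.9945,-.1045])
E
```

```text
t 71.2 pos [0.5109 0.2553 0.0909] rot [ 1.799e+02 -1.000e-01 -5.900e+00] F [ 4.5  0.5 -7.6] w 0.0334 ff 90.5 q [  -4.   31.  -34.   93.   19.   62. -140.]
slide 0.13894893969802916 lat 0.0007281486670147748
```

>>> arm_command(
  plan="0 -0.1 0.2 0; 0 -0.1 0.5 0; 0 -0.1 0.8 0; 0 -0.1 1.1 0; 0 -0.1 1.2 0; 0 -0.1 1.2 0; 0 -0.1 1.2 0",
)

```text
time_s: 71.93
tool_pos: [0.5112, 0.2578, 0.0796]
eef_rot: [-179.9, -0.2, -5.9]
force: [5.8, 1.9, -6.6]
gripper_width: 0.0333
finger_force: 90.8
```

>>> arm_command(
  plan="0 0 0 0; 0 0 0 0; 0 0 0 0; 0 0 0 0; 0 0 0 0; 0 0 0 0",
  claw=0.3,
)

```text
time_s: 72.43
tool_pos: [0.5092, 0.2576, 0.0794]
eef_rot: [180.0, 0.0, -5.8]
force: [-1.2, 0.4, -0.3]
gripper_width: 0.0595
finger_force: 0.0
```

>>> arm_command(
  plan="0 0 -1 0; 0 0 -3 0; 0 0 -6 0; 0 0 -8 0; -2 2 -9 0; -4 6 -9 0; -6 10 -9 0; -8 14 -9 0; -10 18 -9 0; -10 22 -9 0; -10 26 -9 0; -10 26 -9 0",
)

```text
time_s: 73.43
tool_pos: [0.3819, 0.0018, 0.1698]
eef_rot: [179.7, -0.0, -6.5]
force: [0.2, -0.8, -0.6]
gripper_width: 0.0598
finger_force: 0.0
```

```bash
python3 - <<'E'
from h import *
st()
c=cam('scene','s9'); t=cam('top','t9')
a=cv2.resize(c['img'][200:320,290:430,::-1],None,fx=2.85,fy=2.85,interpolation=cv2.INTER_CUBIC)
b=cv2.resize(t['img'][110:230,100:240,::-1],None,fx=2.85,fy=2.85,interpolation=cv2.INTER_CUBIC)
d=cv2.resize(t['img'][85:265,80:430,::-1],(798,256))
cv2.imwrite('pics/fin.png',cv2.convertScaleAbs(np.vstack([np.hstack([a,b])[:340,:798],d]),alpha=1.4))
st()
A=np.array([.5955,.1972,0])
for n,cm in(('s',c),('t',t)): print(n,'knob home exp',proj(cm,[.5107,.2563,.106]).round(1),'up10',proj(cm,[.5107,.2563,.116]).round(1))
E
```

```text
t 73.4 pos [0.3819 0.0018 0.1698] rot [179.7  -0.   -6.5] F [ 0.2 -0.8 -0.6] w 0.0598 ff 0.0 q [  27.    2.  -31.  115.    2.   63. -101.]
t 73.5 pos [0.3834 0.0068 0.17  ] rot [ 1.799e+02 -1.000e-01 -6.200e+00] F [0.8 1.4 0. ] w 0.0597 ff 0.0 q [  27.    2.  -31.  115.    1.   63. -101.]
s knob home exp [357.8 253.5] up10 [358.2 250.9]
t knob home exp [178.7 185. ] up10 [177.8 184.3]
```

View pics/fin.png

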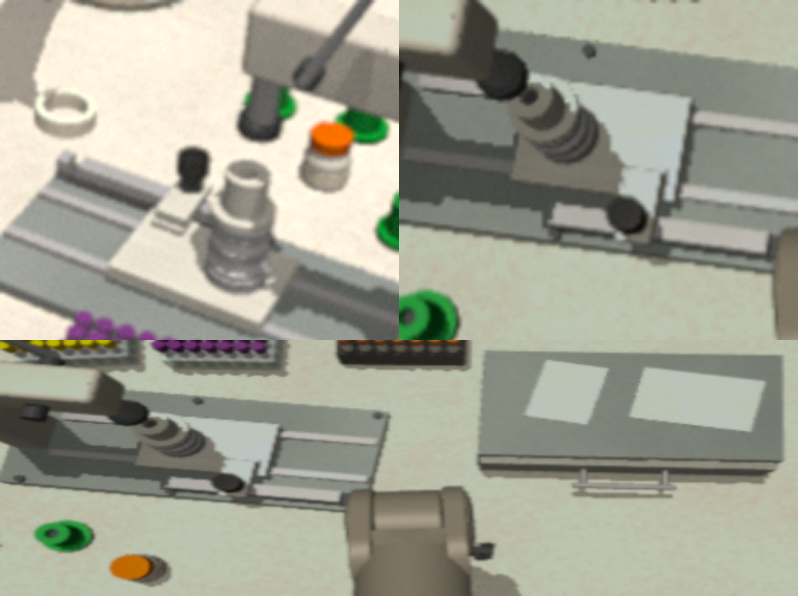

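The final view shows the stack and nest under the ram, knob down, drawer shut. One numeric check of the knob before handing in.

```bash
python3 - <<'E'
from h import *
t=cam('top')
for f,e in(('t7',(229,192)),('t9',(179.5,185))):
    i=cv2.imread(f'pics/{f}.png',0); x0,y0=int(e[0])-9,int(e[1])-9
    p=cv2.resize(i[y0:y0+18,x0:x0+18],None,fx=8,fy=8,interpolation=cv2.INTER_CUBIC)
    n,l,s,ce=cv2.connectedComponentsWithStats((p<42).astype(np.uint8))
    k=1+np.argmax(s[1:,4]); px=(ce[k]+.5)/8-.5+[x0,y0]
    print(f,px.round(2),s[k],np.round(onz(t,*px,.104),4))
# tape, jar bystanders
E
```

```text
t7 [231.41 195.76] [  52   68   73   58 1224] [0.485  0.1099 0.104 ]
t9 [179.65 185.4 ] [  27   28  109  102 8015] [0.5102 0.2542 0.104 ]
```

```bash
python3 -c "
from h import *
st(); print(manip.sign_off())"
```

```text
t 73.6 pos [0.3838 0.0092 0.17  ] rot [-1.8e+02 -1.0e-01 -6.0e+00] F [ 0.4  0.6 -1. ] w 0.0597 ff 0.0 q [  27.    2.  -31.  115.    1.   63. -101.]
the job is handed in; nothing more can be done
None
```

The job is handed in at 73.6 s (no verdict returned): five washers stacked alternating on the arbor, nest on top, drawer pushed to its stop, carriage in the second notch under the ram and the knob home by camera; while open the drawer crept a few mm inward, and I set one washer back down in it to regrip it centred.

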